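Panel from the rack to the table easel

TASK

Slide the square painting panel out of the front of the storage rack and set it on the table easel: bottom edge on the ledge, roughly centred, painted face outward, leaning back flat against the uprights. Set it down by hand rather than dropping it, let go, and leave the two low panels, the tub on the rack and the glass jar undisturbed.

Things in the scene. Friction and masses are not known exactly. Their poses are not given: they have to be found in the camera images.
- square_panel_centre (a point): centre of the square painting panel, a rigid plywood slab 150 long (x) x 20 thick (y) x 150 mm high (z up), about 0.2 kg, standing on edge in one of the rack's three slots (it varies). x runs into the rack: front edge at x = -75 mm, rear edge +75. White painted face at y = -10 mm, bare back at +10. Underside at z = -75 mm
- square_panel_face (a point): centre of the square panel's painted face (10 mm from the panel's centre towards its -y), same axes as the panel
- low_panel_a_centre (a point): centre of a low panel, 150 long (x) x 20 thick (y) x 100 mm high (z), standing on edge in another slot, parallel to the square one; must stay
- low_panel_b_centre (a point): centre of the second low panel, the same size, in the remaining slot; must stay
- rack: fixed plywood storage rack; origin: middle of its footprint, on the table. Its open front looks along its -x; x runs into it, z up. Floor board and closely slatted top both 160 deep (x -80 to +80 mm) x 216 wide (y); floor surface at z = 30, underside of the top 198, its upper side 212 mm. Panels start with their front edges 1 to 9 mm behind the front of floor and top; rails behind x = 81 mm stop them
- rack_mouth (a point): middle of the rack's front opening, 80 mm in front of its origin, 114 mm up, same axes. Three slots run along x at y = -60, 0, +60 mm, each between upright dowels of 8 mm diameter that leave it 28 mm wide. The foremost dowels stand 64 mm behind the mouth, the side posts 77 mm behind it: only floor and top lie before them
- easel_seat (a point): middle of the easel's ledge: on its upper surface where it meets the front of the uprights, 70 mm above the table. Its frame leans back 15 degrees with the uprights: x points into them (the easel's front is -x), y along the ledge, z up the uprights. The panel belongs with its centre near x = -10, y = 0, z = 75 mm, its -y (painted face) towards this -x
- easel: fixed wooden table easel; front along its -x, z up; origin on the table 5 mm behind the seat point. Ledge 200 wide (y), 12 thick, reaching 38 mm forward to a lip 6 thick, 8 mm high. Two uprights 18 wide, 14 mm deep at y = -26 and +26 rise 170 mm above the ledge, cross-bar on top, prop sloping down behind to x = 125 mm. Two foot runners (x -60 to +140, y = -85, +85, 18 mm high)
- tub: white lidded plastic tub, diameter 68 mm, 62 mm high, origin at the centre of its underside; stands on the rack's slatted top
- jar: glass jar with a steel lid, diameter 64 mm, 75 mm high, origin at the centre of its underside; stands on the table
Mind the look-alikes: they are no part of the job. What is shaped like the tub but red is not meant. What is shaped like the jar but brown is not meant.

How it is judged:
On the way, in this order (a step that is already met when the one before it is completed fails the run):
1. the square panel is drawn wholly out of the front of the rack (x of square_panel_centre in the frame of rack below -0.155 m), for 0.1 s.
2. the panel is lowered to within 8 mm of the easel's ledge while still held (z of square_panel_centre in the frame of easel_seat between 0.06 and 0.083 m and x of square_panel_centre in the frame of easel_seat between -0.045 and 0.005 m and y of square_panel_centre in the frame of easel_seat between -0.045 and 0.045 m and contact force between the fingers and square_panel above 0.5 N), for 0.1 s.
At the end, for the whole second after the job is handed in: The square panel rests on the ledge (within 8 mm), centred within 40 mm, its back within 8 mm of the uprights and parallel within 7 degrees, painted face outward, let go and still. Low panels still in their slots (within 20 mm), tub and jar upright where they were (within 25 mm) (z of square_panel_centre in the frame of easel_seat between 0.068 and 0.082 m and x of square_panel_centre in the frame of easel_seat between -0.018 and -0.004 m and y of square_panel_centre in the frame of easel_seat between -0.04 and 0.04 m and x of square_panel_face in the frame of easel_seat below -0.012 m and angle between the y axis of square_panel_centre and the x axis of easel_seat, either way round below 0.12 rad and linear speed of square_panel below 0.02 m/s and angle between each of tub, jar's own z axis and vertical below 0.1 rad and x of each of low_panel_a_centre, low_panel_b_centre in the frame of rack above -0.03 m); the robot touches nothing.
It fails at once if a low panel is moved more than 20 mm (distance of any of low_panel_a_centre, low_panel_b_centre from where it was at the start of the episode above 0.02 m).
It fails at once if the tub or the jar is moved more than 25 mm (distance of any of tub, jar from where it was at the start of the episode above 0.025 m).
It also fails if it takes over 48 s, if anything falls off the work surface, if the arm or the gripper's body presses on something with over 40 N, if the wrist force passes 120 N, or if a joint passes its speed limit or range.

ROBOT

A 7-joint arm with a two-finger parallel gripper is mounted at the origin on the work surface. World frame = base frame: x ahead of the robot, y to its left, z up, the work surface at z = 0. Lengths are in m, angles in rad, forces in N, time in s.
With the tool pointing down it reaches from about 0.4 to 0.9 m from the base axis. Payload 5.6 kg.
Tool frame: the origin (TCP) lies on the centre line of the jaws, within the pads' length; the fingertips stand ctrl.tcp_to_tips ahead of it and the grasp point (between the pads) lies 8 mm behind it (ctrl.tcp_to_tips is the distance from the TCP to the fingertips, in m); y points along the fingers, x is the direction in which the jaws open and shut, and the axes are right-handed (so a half turn about y gives the same grasp; the last joint's range is limited). The gripper opens to 92 mm and grips with 3 to 60 N. Pads are 20 mm wide; open, the fingers measure 128 mm over their backs; the gripper's body (75 mm by 189 mm) begins 69 mm behind the grasp point.
Start: joints at [-1.272, 0.468, -0.012, 1.603, 0.006, 1.071, -0.056], TCP at [0.218, 0.612, 0.226] pointing down, gripper open.
Joint ranges: [-2.53, 2.53], [-0.31, 2.02], [-1.57, 1.55], [0.28, 2.44], [-1.29, 4.43], [0.15, 1.84], [-2.92, 2.92]. Speed limits (rad/s): [2.57, 2.57, 3.14, 3.14, 3.14, 3.14, 3.14].

INTERFACE

Orientations are given as a 3x3 rotation matrix whose columns are the frame's x, y, z axes.
In Python, from plant import ctrl gives the robot as it stands. The module is installed in compiled form; this text tells all that it offers.
- The arm moves only by the tool drive_tool, never from a script. Its argument "commands" is a list of rows, each an object with "delta_pos": the shift along the tool's x, y, z scaled (see below), a list of three; "twist": the turn, a rotation vector about the tool's x, y, z scaled (see below), a list of three; "claw": the opening, from 0 (shut) to 1 (fully open). In form: [{"delta_pos": [tx, ty, tz], "twist": [rx, ry, rz], "claw": claw}, ...]. A call has 1 to 20 rows; each row is the pose to reach, as a shift and turn from the pose commanded when the call began, along the tool's axes at that moment, turning the shorter way round; what a row does not reach only later rows make up. The controller multiplies each number of a shift by 0.4 m and each number of a turn by 2 pi rad. A row lasts 1/8 s, in which the tool goes at most 62.5 mm and 10.7 degrees, less where a joint would pass 70% of its speed; a pose out of reach is approached as far as the arm can. A call with a number of a shift or a turn outside -1 to 1 is refused whole. A call with a gripper value outside its range is refused whole. The fingers move at their own pace and stop on an object; "squeeze" is the grip in N (left out, the last holds). Time passes only in rows, so rows that repeat a pose let the fingers close. It gives the time, the measured TCP pose, the force and the opening at its end, in the units of the state.
- ctrl.sense(): the state, without advancing time (a new reading comes with each control period).
- ctrl.snapshot(name): name is "scene" or "top"; returns the picture (420x560x3 uint8, blue, green, red); there is no depth.
- ctrl.get_calibration(name): a dict with "fx", "fy", "cx", "cy" (pixels), "T" (4x4, takes a point from camera to world coordinates). Camera axes: x right, y down, z forward; pixel columns grow to the right and rows downward; lengths in m; the calibration is good to about 2 mm. A picture is of the moment at which its call begins. get_calibration takes no time and is no camera call.
- ctrl.sign_off(): hands the job in, once; it reports no verdict.
Trained networks look in the newest picture that a camera, given by its name, has taken for a name from the list of things; names that differ only in an ending like _2 or _b are one class to them, and where a whole thing is asked for, a point or a joint stands for the part that bears it (a point fixed in the world has none). Each returns a list of dicts, best first, with "p" (0 to 1); they miss things now and then, are a little off and sometimes report something else, mostly with a low value. They report only what shows in the picture. A call takes as long as a camera call. They do not tell look-alikes from the thing itself.
- ctrl.find_in(name, camera): "rect" ([centre column, centre row, width, height] in pixels, round what is visible of it).
- ctrl.regions_of(name, camera): "region" (420x560 bool, what is visible of it) and "rect" ([centre column, centre row, width, height] in pixels, round what is visible of it).
- ctrl.place_of(name, camera): "point" ([column, row] in pixels: a listed point, or the origin of a listed thing).
The state is a dict: "time_s": time; "joint_positions": joint angles; "qd": joint speeds; "effort": joint torques, N m; "tool_pos": TCP position; "ee_rot": TCP orientation; "ft_force": force on the tool from outside, world axes, zero at the start; "wrist_torque": the same for the moment, N m; "width": opening from 0.0 (shut) to 1.0 (fully open).
Only numpy, scipy, OpenCV 4.12 (cv2) and the standard library are available. Lean on these libraries where they do the work, as an engineer would, in place of code of your own. Each camera call takes 0.05 s, during which the arm holds its last target.

## Working session

There is one attempt and no reset: what is moved stays moved. The work goes in short steps, Python scripts to look and compute and a tool call to move; the robot and the scene stay as the last step left them, time stands still between calls to the robot, and variables do not carry over. Pictures are saved under pics/ and viewed, and the job is handed in when it is done.

Besides the shell and the picture viewer there is one more tool, called by a JSON object that holds its "method" and its "body". drive_tool: Moves the arm, as the interface text tells. Shifts and turns lie within -1 to 1; 1 stands for 0.4 m of shift or 2 pi rad of turn. Its arguments: {"type":"object","properties":{"commands":{"type":"array","items":{"type":"object","properties":{"delta_pos":{"type":"array","items":{"type":"number","minimum":-1,"maximum":1}},"twist":{"type":"array","items":{"type":"number","minimum":-1,"maximum":1}},"claw":{"type":"number"}}}},"squeeze":{"type":"number"}},"required":["commands"]}

```bash
mkdir -p pics; python3 - <<'E'
from plant import ctrl
import cv2,numpy as np
np.set_printoptions(precision=4,suppress=True)
s=ctrl.sense(); print(s); print(ctrl.tcp_to_tips)
for n in("scene","top"):
    cv2.imwrite(f"pics/{n}0.png",ctrl.snapshot(n)); print(n,ctrl.get_calibration(n))
E
```

```text
{'time_s': 0.0, 'joint_positions': array([-1.272 ,  0.4684, -0.0116,  1.6036,  0.006 ,  1.0714, -0.0563]), 'qd': array([-0.0004,  0.0001,  0.0009,  0.0007, -0.0008, -0.0009,  0.0009]), 'effort': array([ -0.    , -52.0579,  -0.0122, -24.3744,  -0.0566,   0.0172,
         0.0001]), 'tool_pos': array([0.2177, 0.6118, 0.2246]), 'ee_rot': array([[ 0.3352, -0.0005, -0.9421],
       [ 0.9421, -0.0017,  0.3352],
       [-0.0018, -1.    , -0.0002]]), 'ft_force': array([-0.1605,  0.1101,  0.2161]), 'wrist_torque': array([ 0.0027, -0.0189, -0.0034]), 'width': 1.002428193109305}
0.011
scene {'fx': 406.9854349741855, 'fy': 406.9854349741855, 'cx': 279.4968129544324, 'cy': 208.7768607507797, 'T': array([[ 0.699 ,  0.492 , -0.5191,  1.2176],
       [ 0.7151, -0.4902,  0.4983, -0.4416],
       [-0.0093, -0.7195, -0.6944,  0.9031],
       [ 0.    ,  0.    ,  0.    ,  1.    ]])}
top {'fx': 387.48254191567855, 'fy': 387.48254191567855, 'cx': 284.9752521089398, 'cy': 208.24767123692286, 'T': array([[ 0.0261, -0.9924,  0.12  ,  0.5005],
       [-0.9995, -0.0235,  0.0227,  0.0865],
       [-0.0197, -0.1205, -0.9925,  1.2335],
       [ 0.    ,  0.    ,  0.    ,  1.    ]])}
```

View pics/scene0.png

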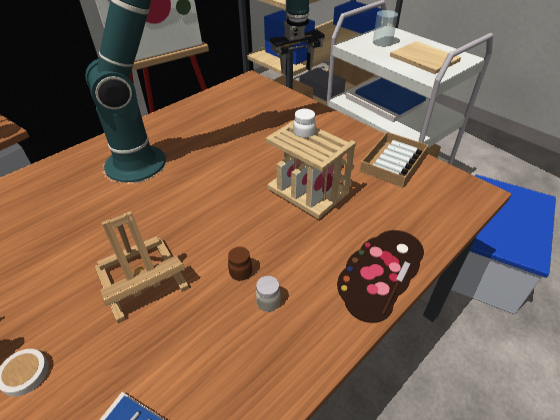

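View pics/top0.png

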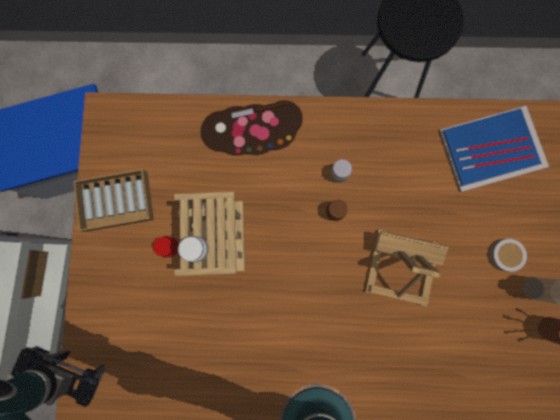

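```bash
python3 - <<'E'
import cv2,numpy as np
a=cv2.imread("pics/scene0.png");b=cv2.imread("pics/top0.png")
cv2.imwrite("pics/c1.png",cv2.resize(a[95:220,250:370],None,fx=4.8,fy=4.8,interpolation=cv2.INTER_CUBIC))
cv2.imwrite("pics/c2.png",cv2.resize(b[170:300,140:270],None,fx=4.5,fy=4.5,interpolation=cv2.INTER_CUBIC))
c=np.hstack([cv2.resize(a[200:330,85:205],(390,420)),cv2.resize(b[220:320,350:450],(400,420))])
cv2.imwrite("pics/c3.png",c)
E
```

```text
(no output)
```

View pics/c1.png

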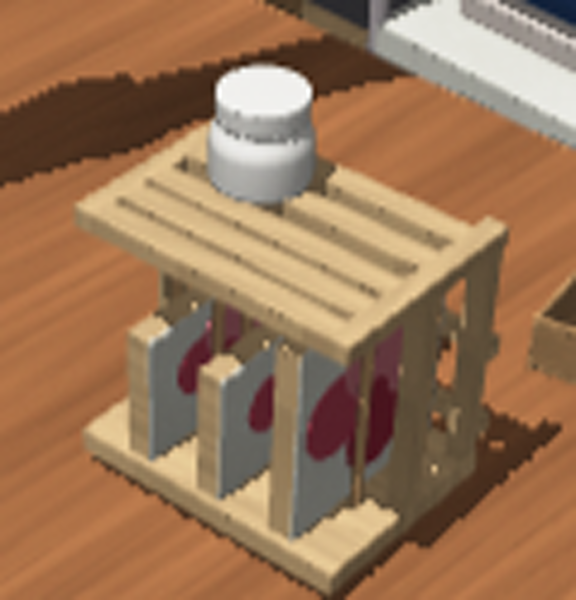

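View pics/c2.png

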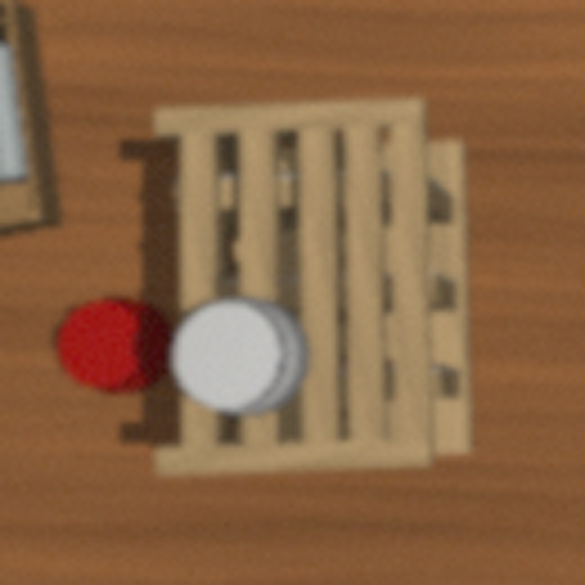

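View pics/c3.png

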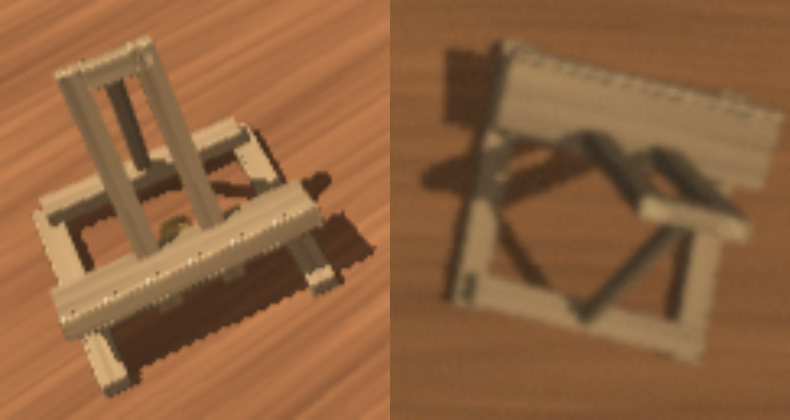

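```bash
cat > h.py <<'E'
from plant import ctrl
import cv2,numpy as np
np.set_printoptions(precision=4,suppress=True)
def ray(cam,uv):
    k=ctrl.get_calibration(cam); T=np.array(k["T"])
    d=np.array([(uv[0]-k["cx"])/k["fx"],(uv[1]-k["cy"])/k["fy"],1.])
    return T[:3,3],T[:3,:3]@d
def atz(cam,uv,z):
    o,d=ray(cam,uv); return o+d*(z-o[2])/d[2]
def proj(cam,P):
    k=ctrl.get_calibration(cam); T=np.array(k["T"]); P=np.atleast_2d(P)
    c=(P-T[:3,3])@T[:3,:3]
    return np.c_[c[:,0]/c[:,2]*k["fx"]+k["cx"],c[:,1]/c[:,2]*k["fy"]+k["cy"]]
def tri(uvs):
    A=np.zeros((3,3));b=np.zeros(3)
    for cam,uv in uvs:
        o,d=ray(cam,uv); d=d/np.linalg.norm(d);M=np.eye(3)-np.outer(d,d);A+=M;b+=M@o
    return np.linalg.solve(A,b)
E
python3 - <<'E'
from h import *
for n in("square_panel_centre","square_panel_face","low_panel_a_centre","rack","rack_mouth","easel_seat","easel","tub","jar"):
    r={}
    for c in("scene","top"):
        L=ctrl.place_of(n,c)
        print(n,c,[(np.round(l["point"],1).tolist(),round(l["p"],2)) for l in L[:4]])
        if L:r[c]=L[0]["point"]
    if len(r)==2: print("   tri",tri(list(r.items())))
print(ctrl.sense()["time_s"])
E
```

```text
square_panel_centre scene [([325.0, 173.9], 0.89)]
square_panel_centre top [([213.5, 212.5], 0.67)]
   tri [0.6198 0.3213 0.1206]
square_panel_face scene [([326.1, 175.8], 0.9)]
square_panel_face top [([212.9, 208.8], 0.68)]
   tri [0.6285 0.3214 0.1191]
low_panel_a_centre scene []
low_panel_a_centre top []
rack scene [([308.5, 190.3], 0.96)]
rack top [([219.0, 237.9], 0.7), ([194.0, 248.6], 0.23), ([335.8, 172.9], 0.23)]
   tri [0.5523 0.3246 0.0099]
rack_mouth scene [([291.3, 177.8], 0.6)]
rack_mouth top [([239.7, 236.1], 0.68)]
   tri [0.5536 0.2434 0.1123]
easel_seat scene [([141.9, 272.4], 0.67)]
easel_seat top [([408.7, 255.7], 0.68)]
   tri [ 0.5095 -0.2561  0.0661]
easel scene [([146.9, 289.2], 0.82)]
easel top [([400.5, 255.7], 0.68)]
   tri [ 0.5075 -0.256  -0.0096]
tub scene [([307.0, 131.1], 0.84)]
tub top [([194.3, 252.3], 0.85), ([169.7, 247.0], 0.72), ([402.8, 253.1], 0.19)]
   tri [0.5063 0.3529 0.205 ]
jar scene [([263.9, 302.1], 0.75), ([239.4, 270.1], 0.75)]
jar top [([335.1, 210.4], 0.89)]
   tri [ 0.6806 -0.0359 -0.1239]
1.0
```

```bash
cat > fit.py <<'E'
from h import *
from scipy.optimize import least_squares
def P3(p,l): 
    c,s=np.cos(p[2]),np.sin(p[2]); l=np.atleast_2d(l)
    return np.c_[p[0]+c*l[:,0]-s*l[:,1],p[1]+s*l[:,0]+c*l[:,1],l[:,2]]
def fit(p0,obs):
    def f(p): return np.concatenate([(proj(c,P3(p,l))[0]-uv) for c,l,uv in obs])
    r=least_squares(f,p0,loss="soft_l1"); return r.x,r.fun.reshape(-1,2)
W=.108
R=[("scene",(-.08,W,.212),(266.3,138.8)),("scene",(-.08,-W,.212),(321.9,167.9)),("scene",(.08,-W,.212),(355.2,142.5)),
("scene",(-.08,W,.03),(267.7,186.)),("scene",(-.08,-W,.03),(318.75,215.4)),
("top",(.08,-W,.212),(174.4,194)),("top",(-.08,-W,.212),(233.8,191.8)),("top",(-.08,W,.212),(236,273.3)),("top",(.08,W,.212),(174.4,275.6))]
E
cat > f1.py <<'E'
from fit import *
rp,e=fit([.55,.324,1.57],R); print("rack",rp); print(e)
f=-.044
Eo=[("top",(f-.005+.0,-.1,.078),(378.75,230)),]
# easel: local y along ledge; front -x
Eo=[("top",(-.049,.1,.078),(448.25,246.7)),("top",(-.049,-.1,.078),(378.75,230)),
("scene",(-.049,.1,.078),(85+62/3.25,200+335/3.23)),("scene",(-.049,-.1,.078),(85+322/3.25,200+212/3.23)),
("scene",(-.049,-.1,.078),(85+322/3.25,200+212/3.23))]
for y in(.085,-.085):
    pass
Eo+=[("scene",(-.06,.085+.0,.018),(85+112/3.25,200+375/3.23)),("scene",(-.06,-.085,.018),(85+318/3.25,200+270/3.23))]
ep,e=fit([.51,-.256,np.pi-.2],Eo); print("easel",ep);print(e)
np.save("poses.npy",[rp,ep])
def box(x0,x1,y0,y1,z0,z1):
    v=np.array([[x,y,z] for x in(x0,x1) for y in(y0,y1) for z in(z0,z1)])
    return [(v[i],v[j]) for i in range(8) for j in range(i+1,8) if bin(i^j).count("1")==1]
def tilt(l):
    c,s=np.cos(np.radians(15)),np.sin(np.radians(15))
    return np.array([-.005+c*l[0]+s*l[2],l[1],.07-s*l[0]+c*l[2]])
Ls={0:box(-.08,.08,-W,W,0.198,.212)+box(-.08,.08,-W,W,.0,.03)+box(-.075,.075,-.07,-.05,.03,.18),
1:box(-.06,.14,.076,.094,0,.018)+box(-.06,.14,-.094,-.076,0,.018)+[(tilt(a),tilt(b)) for a,b in box(-.038,0,-.1,.1,-.012,0)+box(-.044,-.038,-.1,.1,-.012,.008)+box(0,.014,17e-3,35e-3,0,.17)+box(0,.014,-35e-3,-17e-3,0,.17)]}
import sys
for cam,img in(("scene","pics/scene0.png"),("top","pics/top0.png")):
    S=5; im=cv2.resize(cv2.imread(img),None,fx=S,fy=S,interpolation=cv2.INTER_CUBIC)
    for k,p in((0,rp),(1,ep)):
        for a,b in Ls[k]:
            q=proj(cam,P3(p,[a,b])); q=((q+.5)*S).astype(int)
            cv2.line(im,tuple(map(int,q[0])),tuple(map(int,q[1])),(0,255,0) if k==0 else (255,255,0),1,cv2.LINE_AA)
    for k,(x,y) in enumerate({"scene":((255,100),(85,205)),"top":((155,175),(350,215))}[cam]):
        cv2.imwrite(f"pics/ov_{cam}{k}.png",im[y*S:y*S+600,x*S:x*S+600])
E
python3 f1.py; cd pics; python3 -c "
import cv2,numpy as np
for k in(0,1): cv2.imwrite(f'ov{k}.png',cv2.resize(np.hstack([cv2.imread(f'ov_{c}{k}.png') for c in('scene','top')]),(800,400) if 0 else (1200,600)))"
```

```text
rack [0.5544 0.3213 1.6391]
[[-2.0403 -0.6431]
 [ 0.0422 -0.1552]
 [ 0.0016 -0.3138]
 [-1.4914 -1.424 ]
 [-0.593  -0.3365]
 [-0.2894 -0.4193]
 [-0.2491 -0.8972]
 [-0.2897 -0.7758]
 [ 0.3288 -0.5153]]
easel [ 0.5097 -0.2585  2.9411]
[[-1.5287 -0.0995]
 [ 1.0336  1.4227]
 [ 0.7073 -1.0651]
 [-0.6439  0.1523]
 [-0.6439  0.1523]
 [ 0.1644  0.4982]
 [ 0.8978  1.6745]]
```

```bash
ls pics
```

```text
c1.png
c2.png
c3.png
ov0.png
ov1.png
ov_scene0.png
ov_scene1.png
ov_top0.png
ov_top1.png
scene0.png
top0.png
```

View pics/ov_scene0.png

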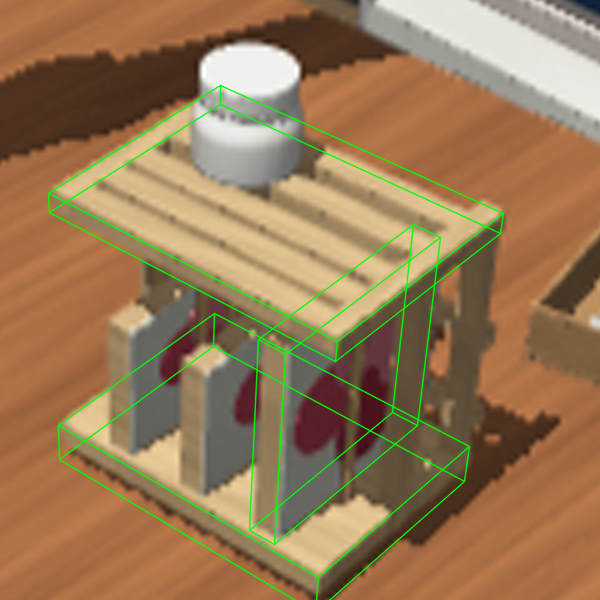

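View pics/ov_top0.png

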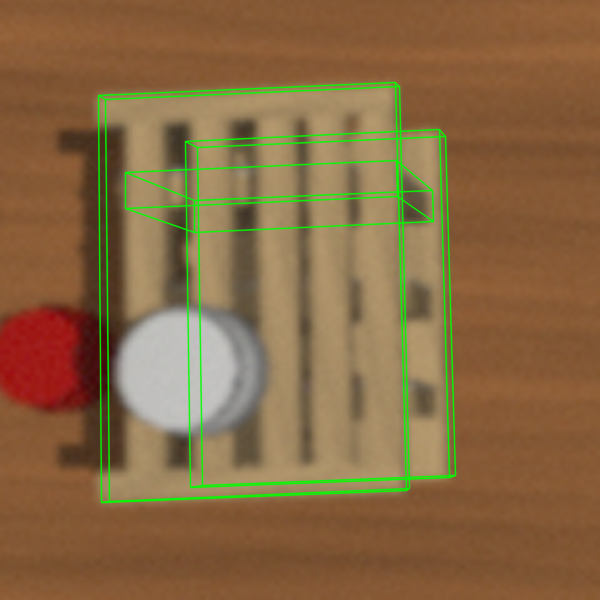

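View pics/ov_scene1.png

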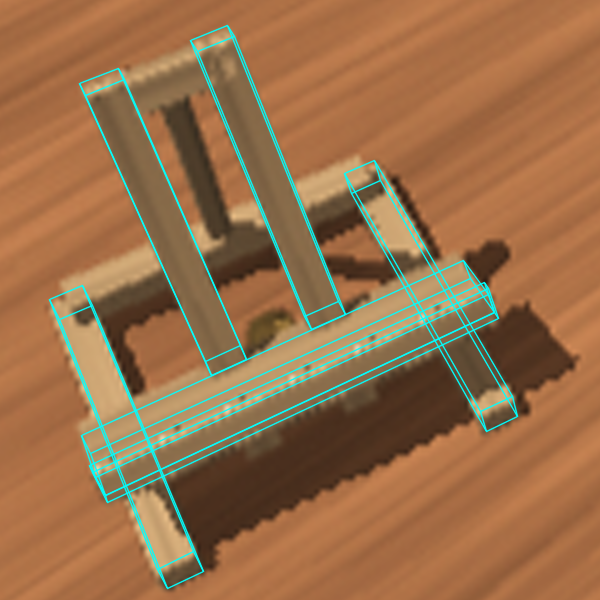

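View pics/ov_top1.png

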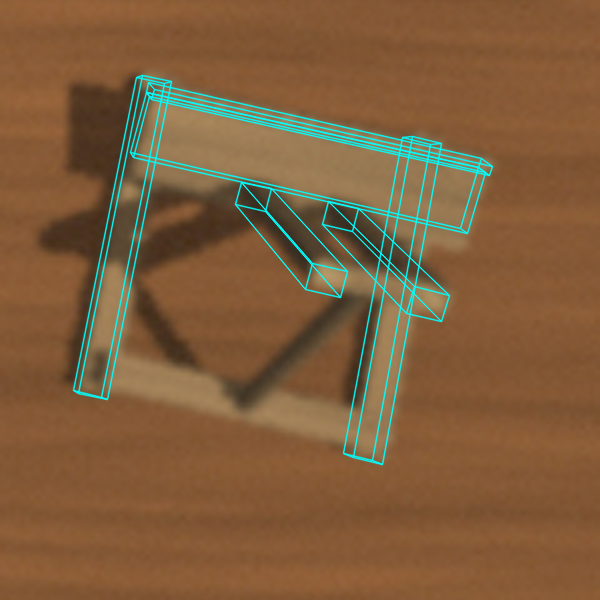

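```bash
cat > mv.py <<'E'
from h import *
from scipy.spatial.transform import Rotation as Ro
def delta(p,R=None):
    s=ctrl.sense(); M=np.array(s["ee_rot"]); R=M if R is None else R
    d=M.T@(np.array(p)-s["tool_pos"])/.4; w=Ro.from_matrix(M.T@R).as_rotvec()/(2*np.pi)
    print("delta_pos",np.round(d,4).tolist(),"twist",np.round(w,4).tolist())
def st():
    s=ctrl.sense(); print(round(s["time_s"],3),"q",s["joint_positions"],"p",s["tool_pos"],"F",s["ft_force"],"T",s["wrist_torque"],"w",round(s["width"],3)); print(s["ee_rot"])
E
python3 -c "
from mv import *
delta([.36,.33,.45])"
```

```text
delta_pos [-0.546, -0.561, -0.5713] twist [0.0, 0.0, 0.0]
```

{"method": "drive_tool", "body": {"commands": [{"delta_pos": [0, -0.4, 0], "twist": [0, 0, 0], "claw": 1}, {"delta_pos": [-0.2, -0.56, -0.2], "twist": [0, 0, 0], "claw": 1}, {"delta_pos": [-0.546, -0.56, -0.571], "twist": [0, 0, 0], "claw": 0.6}, {"delta_pos": [-0.546, -0.56, -0.571], "twist": [0, 0, 0], "claw": 0.6}, {"delta_pos": [-0.546, -0.56, -0.571], "twist": [0, 0, 0], "claw": 0.6}, {"delta_pos": [-0.546, -0.56, -0.571], "twist": [0, 0, 0], "claw": 0.6}, {"delta_pos": [-0.546, -0.56, -0.571], "twist": [0, 0, 0], "claw": 0.6}, {"delta_pos": [-0.546, -0.56, -0.571], "twist": [0, 0, 0], "claw": 0.6}]}}

```text
time_s: 2.0
tool_pos: [0.3624, 0.327, 0.452]
ee_rot: [[0.342, 0.003, -0.94], [0.94, 0.003, 0.342], [0.004, -1.0, -0.002]]
ft_force: [-0.7, 0.2, -0.7]
width: 0.598
```

```bash
python3 -c "
from mv import *
st()
a=np.load('poses.npy')[0][2]; y=np.array([np.cos(a),np.sin(a),0])
for z in([0,0,1],[0,0,-1]):
    z=np.array(z);R=np.c_[np.cross(y,z),y,z]
    delta([.5,.03,.4],R)"
```

```text
2.0 q [-0.9495  0.0235  0.1508  1.6655 -0.0033  1.4481  0.4233] p [0.3624 0.327  0.452 ] F [-0.726   0.1581 -0.6752] T [-0.0078  0.0297 -0.0187] w 0.598
[[ 0.3421  0.0035 -0.9397]
 [ 0.9397  0.0032  0.3421]
 [ 0.0042 -1.     -0.0022]]
delta_pos [-0.5806, 0.1288, -0.5768] twist [0.2193, 0.1433, -0.1421]
delta_pos [-0.5806, 0.1288, -0.5768] twist [-0.1555, -0.2402, -0.24]
```

```bash
cat > samp.py <<'E'
import numpy as np
S=[([-1.272 ,  0.4684, -0.0116,  1.6036,  0.006 ,  1.0714, -0.0563],[0.2177, 0.6118, 0.2246],[[ 0.3352, -0.0005, -0.9421],[ 0.9421, -0.0017,  0.3352],[-0.0018, -1.    , -0.0002]]),
([-0.9495,0.0235,0.1508,1.6655,-0.0033,1.4481,0.4233],[0.3624,0.327,0.452],[[ 0.3421,0.0035,-0.9397],[ 0.9397,0.0032,0.3421],[ 0.0042,-1.,-0.0022]])]
E
python3 - <<'E'
from samp import *; import itertools
from scipy.spatial.transform import Rotation as Ro
for s in itertools.product((1,-1),repeat=4):
    Cs=[]
    for q,p,R in S:
        M=Ro.from_euler("ZYZYZYZ",[s[0]*q[0],q[1],s[1]*q[2],q[3],s[2]*q[4],q[5],s[3]*q[6]]).as_matrix()
        Cs.append(M.T@np.array(R))
    print(s,np.abs(Cs[0]-Cs[1]).max().round(4)); 
    if np.abs(Cs[0]-Cs[1]).max()<.02: print(np.round(Cs[0],3).tolist())
E
```

```text
Traceback (most recent call last):
  File "scipy/spatial/transform/_rotation.pyx", line 1413, in scipy.spatial.transform._rotation.Rotation.from_euler
ValueError: Expected axis specification to be a non-empty string of upto 3 characters, got ZYZYZYZ
```

```bash
cat > kin.py <<'E'
import numpy as np
from scipy.spatial.transform import Rotation as Ro
def rz(a): return Ro.from_euler("z",a).as_matrix()
def ry(a): return Ro.from_euler("y",a).as_matrix()
def frames(q,s):
    M=np.eye(3);o=[]
    for k,a in enumerate(q):
        M=M@(rz(s[k//2]*a) if k%2==0 else ry(a)); o.append(M)
    return o
E
python3 - <<'E'
from samp import *; import itertools
from kin import *
for s in itertools.product((1,-1),repeat=4):
    Cs=[frames(q,s)[-1].T@np.array(R) for q,p,R in S]
    e=np.abs(Cs[0]-Cs[1]).max()
    if e<.05: print(s,e.round(4),np.round(Cs[0],3).tolist())
E
```

```text
(1, 1, 1, 1) 0.0113 [[0.775, -0.003, 0.632], [0.632, -0.001, -0.775], [0.003, 1.0, 0.001]]
(1, 1, -1, 1) 0.0148 [[0.772, -0.004, 0.636], [0.636, 0.009, -0.772], [-0.003, 1.0, 0.01]]
(-1, -1, 1, -1) 0.0166 [[-1.0, -0.001, 0.006], [0.006, -0.01, 1.0], [-0.001, 1.0, 0.011]]
(-1, -1, -1, -1) 0.0001 [[-1.0, 0.0, 0.0], [0.0, 0.0, 1.0], [0.0, 1.0, 0.0]]
```

{"method": "drive_tool", "body": {"commands": [{"delta_pos": [-0.2, 0, -0.2], "twist": [0, 0.0, 0], "claw": 0.5}, {"delta_pos": [-0.4, 0, -0.4], "twist": [0, 0.03, 0], "claw": 0.45}, {"delta_pos": [-0.58, 0, -0.58], "twist": [0, 0.06, 0], "claw": 0.45}, {"delta_pos": [-0.58, 0, -0.58], "twist": [0, 0.1, 0], "claw": 0.45}, {"delta_pos": [-0.58, 0, -0.58], "twist": [0, 0.1, 0], "claw": 0.45}]}}

```text
time_s: 2.62
tool_pos: [0.4944, 0.0474, 0.4493]
ee_rot: [[0.825, 0.0, -0.564], [0.564, 0.0, 0.825], [0.0, -1.0, 0.0]]
ft_force: [1.0, 0.7, 0.2]
width: 0.451
```

```bash
python3 -c "
from mv import *
st()"
```

```text
2.625 q [-0.6194  0.0302  0.4763  1.6675 -0.0144  1.4471  0.4583] p [0.4944 0.0474 0.4493] F [1.012  0.7224 0.2264] T [-0.0103 -0.0092 -0.0171] w 0.451
[[ 0.8255  0.0001 -0.5645]
 [ 0.5645  0.0005  0.8255]
 [ 0.0003 -1.      0.0004]]
```

{"method": "drive_tool", "body": {"commands": [{"delta_pos": [0, 0, 0], "twist": [0.09, 0.0, -0.062], "claw": 0.45}, {"delta_pos": [0, 0, 0], "twist": [0.09, 0.0, -0.062], "claw": 0.45}, {"delta_pos": [0, 0, 0], "twist": [0.09, 0.0, -0.062], "claw": 0.45}, {"delta_pos": [0, 0, 0], "twist": [0.09, 0.0, -0.062], "claw": 0.45}]}}

```text
time_s: 3.12
tool_pos: [0.4942, 0.0477, 0.4494]
ee_rot: [[0.825, 0.003, -0.565], [0.434, 0.637, 0.637], [0.362, -0.77, 0.525]]
ft_force: [0.2, 0.1, -1.3]
width: 0.451
```

```bash
cat >> samp.py <<'E'
S.append(([-0.6194,0.0302,0.4763,1.6675,-0.0144,1.4471,0.4583],[0.4944,0.0474,0.4493],[[ 0.8255,0.0001,-0.5645],[ 0.5645,0.0005,0.8255],[ 0.0003,-1.,0.0004]]))
E
python3 - <<'E'
from mv import *
st(); s=ctrl.sense()
open("samp.py","a").write("S.append((%s,%s,%s))\n"%tuple(np.round(np.array(s[k]),5).tolist() for k in("joint_positions","tool_pos","ee_rot")))
from samp import S
from kin import *
A=[];b=[]
for q,p,R in S:
    f=frames(q,(-1,)*4)
    z=np.eye(3)[2]
    A.append(np.c_[z,f[1][:,2],f[2][:,0],f[3][:,0],f[3][:,2],f[5][:,0],f[6][:,2]]); b.append(p)
A=np.vstack(A);b=np.concatenate(b)
x,_,_,sv=np.linalg.lstsq(A,b,rcond=None); print(x,sv,(A@x-b).reshape(-1,3)*1e3)
B=A[:,[0,1,4,6]];x=np.linalg.lstsq(B,b,rcond=None)[0];print(x,(B@x-b).reshape(-1,3)*1e3)
E
```

```text
3.125 q [-0.3668  0.1102  0.6747  1.7608 -0.7214  1.5544  1.0224] p [0.4942 0.0477 0.4494] F [ 0.1582  0.0996 -1.2596] T [-0.6295  0.1139  0.0898] w 0.451
[[ 0.8252  0.0026 -0.5648]
 [ 0.4338  0.6375  0.6367]
 [ 0.3617 -0.7705  0.525 ]]
[ 0.2811  0.5025  0.1534  0.0171  0.3011 -0.0286  0.2757] [3.9376 3.4454 0.6676 0.3423 0.2371 0.0671 0.0321] [[-32.4162   8.8591   0.1563]
 [-20.2545  26.542   -0.1256]
 [ -8.1105  29.0437   0.1368]
 [ -0.38     0.0183  -0.1675]]
[0.2945 0.498  0.4831 0.2806] [[-32.3      9.092    1.5966]
 [-19.8082  26.9875   2.9531]
 [ -7.5344  29.0992   2.8769]
 [ -1.7012   2.6333  -7.4266]]
```

```bash
cat > ident.py <<'E'
from samp import S
from kin import *
def cols(q):
    f=frames(q,(-1,)*4)
    z=np.eye(3)[2]
    return f,np.c_[z,f[1][:,2],f[2][:,0],f[3][:,0],f[3][:,2],f[5][:,0],f[6][:,2],f[1][:,1],f[3][:,1],f[5][:,1]]
def ident(lam=3e-3):
    A=np.vstack([cols(q)[1] for q,p,R in S]);b=np.concatenate([p for q,p,R in S])
    x0=np.array([.29,.45,0,0,.45,0,.28,.0,0,0])
    x=x0+np.linalg.solve(A.T@A+lam**2*np.eye(10),A.T@(b-A@x0))
    return x,(A@x-b)*1e3,np.linalg.svd(A)[1]
if __name__=="__main__":
    np.set_printoptions(precision=4,suppress=True)
    for l in(1e-4,3e-3,3e-2): x,r,sv=ident(l);print(x,np.abs(r).max())
    print(sv)
E
python3 ident.py
```

```text
[ 0.3072  0.5197 -0.0163 -0.0022  0.4913  0.0027  0.3196 -0.0289 -0.0059
  0.0013] 0.01115708627213996
[ 0.3052  0.5204  0.0103  0.0007  0.4606 -0.0016  0.3184 -0.0288 -0.0032
 -0.0014] 0.016561404198145446
[ 0.3058  0.5043  0.012  -0.0155  0.458  -0.0017  0.3192 -0.0259 -0.0056
 -0.0018] 0.5128628930680668
[3.9479 3.5882 3.2488 0.633  0.5877 0.3759 0.2468 0.1871 0.0321 0.0005]
```

```bash
cat > ik.py <<'E'
from ident import *
from scipy.optimize import least_squares
X=ident(3e-3)[0]
C=np.array([[-1,0,0],[0,0,1],[0,1,0]],float)
LO=np.array([-2.53,-.31,-1.57,.28,-1.29,.15,-2.92]);HI=np.array([2.53,2.02,1.55,2.44,4.43,1.84,2.92])
def fk(q):
    f,A=cols(q); return A@X,f[-1]@C
def ik(p,R,q0,mid=1e-3):
    def fun(q):
        P,M=fk(q); return np.concatenate([(P-p)*10,Ro.from_matrix(M.T@R).as_rotvec()*3,mid*(q-(LO+HI)/2)])
    r=least_squares(fun,np.clip(q0,LO+.02,HI-.02),bounds=(LO+.01,HI-.01),max_nfev=150)
    P,M=fk(r.x); return r.x,np.linalg.norm(P-p)*1e3,np.degrees(np.linalg.norm(Ro.from_matrix(M.T@R).as_rotvec()))
def panelR(yaw,tilt):  # panel axes; tilt: y axis pitch
    pass
def toolR(ydir,nrm,flip,pitch):
    # ydir: approach (unit), nrm: panel +y; pitch>0 points down; in panel plane
    up=np.cross(ydir,nrm)  # x×y = z
    y=np.cos(pitch)*ydir-np.sin(pitch)*up
    x=-nrm if not flip else nrm
    return np.c_[x,y,np.cross(x,y)]
E
cat > t1.py <<'E'
from ik import *
np.set_printoptions(precision=2,suppress=True)
rp,ep=np.load("poses.npy")
def rackpt(l): c,s=np.cos(rp[2]),np.sin(rp[2]); return np.array([rp[0]+c*l[0]-s*l[1],rp[1]+s*l[0]+c*l[1],l[2]])
xr=np.array([np.cos(rp[2]),np.sin(rp[2]),0]); yr=np.array([-xr[1],xr[0],0])
c,s=np.cos(ep[2]),np.sin(ep[2]);a=np.radians(15);ca,sa=np.cos(a),np.sin(a)
Re=np.array([[c,-s,0],[s,c,0],[0,0,1]])@np.array([[ca,0,sa],[0,1,0],[-sa,0,ca]])
seat=np.array([ep[0]-.005*c,ep[1]-.005*s,.07])
if __name__=="__main__":
  rng=np.random.default_rng(0)
  print(Re,seat)
  g=.03 # tcp depth inside front edge
  for pitch in(0,15,30):
   for flip in(0,1):
    for nm,p,yd,nr in(("grasp",rackpt([-.075+g,-.06,.115]),xr,yr),("out",rackpt([-.26+g,-.06,.118]),xr,yr),("easel",seat+Re@np.array([-.01,.075-g,.085]),-Re[:,1],Re[:,0])):
      R=toolR(yd,nr,flip,np.radians(pitch)); best=[]
      for k in range(25):
        q,e1,e2=ik(p,R,rng.uniform(LO,HI))
        best.append((e1+e2,q))
      best.sort(key=lambda t:t[0]); ok=[b for b in best if b[0]<.5]
      print(pitch,flip,nm,p,len(ok),[b[1] for b in (ok[:3] or best[:1])],best[0][0])
E
python3 t1.py
```

```text
[[-0.95 -0.2  -0.25]
 [ 0.19 -0.98  0.05]
 [-0.26  0.    0.97]] [ 0.51 -0.26  0.07]
0 0 grasp [0.62 0.28 0.12] 10 [array([ 0.82,  1.89, -1.5 ,  1.62,  0.28,  0.82,  0.07]), array([ 0.82,  1.89, -1.5 ,  1.62,  0.28,  0.82,  0.07]), array([ 0.79,  1.7 , -1.31,  1.62, -0.1 ,  0.8 ,  0.35])] 2.3053338232481222e-05
0 0 out [0.63 0.1  0.12] 11 [array([ 1.01,  1.74, -1.38,  1.49,  0.07,  1.14,  0.22]), array([ 1.  ,  1.69, -1.32,  1.49, -0.02,  1.14,  0.28]), array([ 0.8 ,  1.34, -0.82,  1.5 , -0.64,  1.27,  0.74])] 2.601685866698487e-05
0 0 easel [ 0.49 -0.3   0.15] 9 [array([ 1.52,  1.55, -1.22,  1.33, -0.1 ,  1.58,  0.6 ]), array([ 1.52,  1.55, -1.22,  1.33, -0.1 ,  1.58,  0.6 ]), array([ 1.46,  1.43, -1.03,  1.33, -0.28,  1.61,  0.75])] 3.3569170956892675e-05
0 1 grasp [0.62 0.28 0.12] 9 [array([ 0.54,  1.28, -0.77,  1.63, -0.94,  1.06, -2.2 ]), array([ 0.54,  1.28, -0.77,  1.63, -0.94,  1.06, -2.2 ]), array([ 0.55,  1.3 , -0.79,  1.63, -0.91,  1.05, -2.21])] 5.04683544747825e-05
0 1 out [0.63 0.1  0.12] 4 [array([ 0.65,  1.22, -0.56,  1.51, -0.88,  1.4 , -2.24]), array([ 0.65,  1.22, -
[... 2381 characters left out ...]
80007918351e-05
30 1 grasp [0.62 0.28 0.12] 16 [array([ 0.32,  0.89, -0.53,  1.73, -0.9 ,  0.87, -2.42]), array([ 0.32,  0.89, -0.53,  1.73, -0.9 ,  0.87, -2.42]), array([ 0.75,  1.62, -1.56,  1.7 ,  0.78,  0.84,  2.6 ])] 5.557503725909186e-05
30 1 out [0.63 0.1  0.12] 11 [array([ 0.99,  1.61, -1.56,  1.6 ,  0.63,  1.1 ,  2.86]), array([ 0.99,  1.61, -1.56,  1.6 ,  0.63,  1.1 ,  2.86]), array([ 0.99,  1.61, -1.56,  1.6 ,  0.63,  1.1 ,  2.86])] 7.736194360170406e-05
30 1 easel [ 0.49 -0.3   0.15] 6 [array([ 0.93,  0.81, -0.04,  1.61, -0.82,  1.5 , -1.88]), array([ 0.94,  0.81, -0.05,  1.6 , -0.81,  1.5 , -1.89]), array([ 0.9 ,  0.81,  0.01,  1.61, -0.84,  1.52, -1.86])] 4.5291657872558605e-05
```

```bash
cat > sim.py <<'E'
from ik import *
def jac(q):
    J=np.zeros((6,7));P,M=fk(q)
    for i in range(7):
        d=np.zeros(7);d[i]=1e-5;P2,M2=fk(q+d)
        J[:3,i]=(P2-P)/1e-5;J[3:,i]=Ro.from_matrix(M2@M.T).as_rotvec()/1e-5
    return J
def path(q,p,R,n=60,w=1.,lam=1e-3,null=0.0,ref=None):
    q=q.copy();P0,M0=fk(q);rv=Ro.from_matrix(R@M0.T).as_rotvec()
    for k in range(1,n+1):
        a=k/n
        for _ in range(3):
            P,M=fk(q);Rt=Ro.from_rotvec(a*rv).as_matrix()@M0
            e=np.r_[P0+a*(p-P0)-P,Ro.from_matrix(Rt@M.T).as_rotvec()]
            J=jac(q);W=np.diag([1,1,1,w,w,w]);Jw=W@J
            Ji=Jw.T@np.linalg.inv(Jw@Jw.T+lam**2*np.eye(6))
            dq=Ji@(W@e)
            if null: dq+=(np.eye(7)-Ji@Jw)@(null*((ref if ref is not None else (LO+HI)/2)-q))
            q=np.clip(q+dq,LO,HI)
    P,M=fk(q);return q,np.linalg.norm(P-p)*1e3,np.degrees(np.linalg.norm(Ro.from_matrix(M.T@R).as_rotvec()))
E
python3 - <<'E'
from sim import *
np.set_printoptions(precision=3,suppress=True)
for a,b in((0,1),(1,2),(2,3)):
    for null in(0,.003,.01,.03):
        print(a,b,null,path(np.array(S[a][0]),np.array(S[b][1]),np.array(S[b][2]),30,null=null)[0],"obs",np.array(S[b][0]))
    q0=np.array(S[0][0]);print("ref start",path(np.array(S[a][0]),np.array(S[b][1]),np.array(S[b][2]),30,null=.01,ref=q0)[0])
E
```

```text
0 1 0 [-0.947  0.024  0.148  1.665 -0.003  1.448  0.423] obs [-0.95   0.024  0.151  1.665 -0.003  1.448  0.423]
0 1 0.003 [-0.772  0.033 -0.032  1.655  0.001  1.449  0.418] obs [-0.95   0.024  0.151  1.665 -0.003  1.448  0.423]
0 1 0.01 [-0.499  0.05  -0.316  1.639  0.016  1.45   0.405] obs [-0.95   0.024  0.151  1.665 -0.003  1.448  0.423]
0 1 0.03 [-0.208  0.075 -0.627  1.624  0.045  1.452  0.383] obs [-0.95   0.024  0.151  1.665 -0.003  1.448  0.423]
ref start [-0.964  0.023  0.165  1.666 -0.003  1.448  0.424]
1 2 0 [-0.623  0.03   0.48   1.668 -0.015  1.447  0.458] obs [-0.619  0.03   0.476  1.667 -0.014  1.447  0.458]
1 2 0.003 [-0.489  0.036  0.341  1.661 -0.012  1.447  0.453] obs [-0.619  0.03   0.476  1.667 -0.014  1.447  0.458]
1 2 0.01 [-0.28   0.045  0.123  1.649 -0.006  1.448  0.443] obs [-0.619  0.03   0.476  1.667 -0.014  1.447  0.458]
1 2 0.03 [-0.06   0.057 -0.108  1.636  0.006  1.449  0.431] obs [-0.619  0.03   0.476  1.667 -0.014  1.447  0.458]
ref start [-0.663  0.029  0.521  1.67  -0.015  1.447  0.46 ]
2 3 0 [-0.361  0.11   0.668  1.76  -0.721  1.554  1.022] obs [-0.367  0.11   0.675  1.761 -0.721  1.554  1.022]
2 3 0.003 [-0.224  0.107  0.515  1.753 -0.71   1.542  1.006] obs [-0.367  0.11   0.675  1.761 -0.721  1.554  1.022]
2 3 0.01 [-0.005  0.109  0.272  1.741 -0.693  1.525  0.983] obs [-0.367  0.11   0.675  1.761 -0.721  1.554  1.022]
2 3 0.03 [ 0.242  0.118 -0.001  1.726 -0.67   1.507  0.957] obs [-0.367  0.11   0.675  1.761 -0.721  1.554  1.022]
ref start [-0.373  0.11   0.682  1.761 -0.722  1.555  1.023]
```

```bash
cat > srch.py <<'E'
from sim import *
from t1 import *
import sys,pickle
def rz(a): c,s=np.cos(a),np.sin(a);return np.array([[c,-s,0],[s,c,0],[0,0,1]])
def ry(a): c,s=np.cos(a),np.sin(a);return np.array([[c,0,s],[0,1,0],[-s,0,c]])
import kin; kin.rz=rz;kin.ry=ry
def jac(q):
    f,A=cols(q)
    P=A@X;M=f[-1]
    # origins: recompute partial positions
    o0=np.zeros(3); sh=np.array([0,0,X[0]])
    el=sh+f[1][:,2]*X[1]+f[1][:,1]*X[7]+f[2][:,0]*X[2]
    wr=el+f[3][:,0]*X[3]+f[3][:,2]*X[4]+f[3][:,1]*X[8]
    ax=[-np.eye(3)[2],f[0][:,1],-f[1][:,2],f[2][:,1],-f[3][:,2],f[4][:,1],-f[5][:,2]]
    og=[sh,sh,sh,el,wr,wr,wr]
    # offset after f5 handled: P includes f5 terms moving with joints>=6
    J=np.zeros((6,7))
    for i in range(7): J[:3,i]=np.cross(ax[i],P-og[i]);J[3:,i]=ax[i]
    # joint7 : f5 offsets don't move
    J[:3,6]=np.cross(ax[6],f[6][:,2]*X[6])
    return J
def rv_(M): return Ro.from_matrix(M).as_rotvec()
def seg(q,p,R,n=14):
    P0,M0=fk(q);rv=rv_(R@M0.T);Q=[]
    for k in range(1,n+1):
        a=k/n;P,M=fk(q);Rt=Ro.from_rotvec(a*rv).as_matrix()@M0
        e=np.r_[P0+a*(p-P0)-P,rv_(Rt@M.T)]
        q=q+np.linalg.pinv(jac(q),rcond=1e-3)@e;Q.append(q)
        if np.any(q<LO) or np.any(q>HI): return None
    return Q
def plan(q,wps,n=14):
    out=[];
    for p,R in wps:
        Q=seg(q,p,R,n)
        if Q is None: return None
        out+=Q;q=Q[-1]
    return np.array(out)
g=.03
def job(pitch,flip,zr=.115,ze=.085):
    R=toolR(xr,yr,flip,pitch);Rz=toolR(-Re[:,1],Re[:,0],flip,pitch)
    off=lambda v:seat+Re@np.array(v)
    return [(rackpt([-.15,-.06,zr]),R),(rackpt([-.075+g,-.06,zr]),R),(rackpt([-.26+g,-.06,zr+.004]),R),
     (np.array([.62,-.05,.27]),R),(off([-.03,.075-g,ze+.09]),Rz),(off([-.014,.075-g,ze+.003]),Rz)]
if __name__=="__main__":
    qa=np.array(S[-1][0]);J1=jac(qa)
    from sim import jac as jn
    print(np.abs(J1-jn(qa)).max())
    rng=np.random.default_rng(int(sys.argv[1]));res=[]
    import time;t0=time.time();N=0
    while time.time()-t0<150:
        N+=1
        pitch=np.radians(rng.choice([0,10,20,30]));flip=rng.integers(2)
        w=[]
        for k in range(rng.integers(0,3)):
            y=np.array([0,0,-1.])+rng.normal(0,.7,3);y/=np.linalg.norm(y)
            if y[2]>0.2: y[2]*=-1
            x=rng.normal(0,1,3);x-=x@y*y;x/=np.linalg.norm(x)
            w.append((np.array([rng.uniform(.35,.6),rng.uniform(-.3,.15),rng.uniform(.38,.55)]),np.c_[x,y,np.cross(x,y)]))
        o=plan(qa,w+job(pitch,flip))
        if o is None: continue
        m=np.minimum(o-LO,HI-o).min();res.append((m,len(w),pitch,flip,w))
    res.sort(key=lambda t:-t[0]);print(N,len(res),[(round(r[0],3),r[1],round(np.degrees(r[2])),r[3]) for r in res[:10]])
    pickle.dump(res[:20],open(f"res{sys.argv[1]}.pkl","wb"))
E
nproc; for i in 1 2 3 4; do python3 srch.py $i & done; wait
```

```text
4
0.026739899992047365
4618 61 [(np.float64(0.143), 1, 30, np.int64(0)), (np.float64(0.134), 2, 20, np.int64(0)), (np.float64(0.131), 1, 20, np.int64(0)), (np.float64(0.124), 1, 30, np.int64(0)), (np.float64(0.105), 1, 30, np.int64(0)), (np.float64(0.089), 1, 30, np.int64(0)), (np.float64(0.087), 1, 30, np.int64(1)), (np.float64(0.087), 2, 30, np.int64(0)), (np.float64(0.084), 1, 30, np.int64(0)), (np.float64(0.082), 1, 30, np.int64(1))]
0.026739899992047365
4397 56 [(np.float64(0.246), 1, 30, np.int64(0)), (np.float64(0.215), 1, 30, np.int64(0)), (np.float64(0.178), 1, 30, np.int64(0)), (np.float64(0.141), 1, 30, np.int64(0)), (np.float64(0.124), 2, 30, np.int64(0)), (np.float64(0.11), 1, 30, np.int64(0)), (np.float64(0.103), 1, 30, np.int64(1)), (np.float64(0.101), 1, 30, np.int64(0)), (np.float64(0.096), 1, 30, np.int64(0)), (np.float64(0.093), 1, 20, np.int64(0))]
0.026739899992047365
4403 53 [(np.float64(0.187), 1, 30, np.int64(0)), (np.float64(0.144), 1, 20, np.int64(0)), (np.float64(0.125), 1, 20, np.int64(0)), (np.float64(0.104), 1, 30, np.int64(0)), (np.float64(0.1), 1, 30, np.int64(0)), (np.float64(0.093), 2, 30, np.int64(0)), (np.float64(0.087), 2, 30, np.int64(1)), (np.float64(0.086), 1, 30, np.int64(1)), (np.float64(0.08), 2, 30, np.int64(0)), (np.float64(0.078), 2, 30, np.int64(0))]
0.026739899992047365
4277 45 [(np.float64(0.125), 1, 30, np.int64(0)), (np.float64(0.123), 2, 30, np.int64(0)), (np.float64(0.122), 1, 30, np.int64(0)), (np.float64(0.117), 1, 30, np.int64(0)), (np.float64(0.1), 1, 30, np.int64(0)), (np.float64(0.093), 2, 20, np.int64(0)), (np.float64(0.089), 1, 30, np.int64(0)), (np.float64(0.081), 1, 20, np.int64(0)), (np.float64(0.078), 1, 30, np.int64(0)), (np.float64(0.07), 2, 30, np.int64(0))]
```

```bash
cat > hc.py <<'E'
from srch import *
qa=np.array(S[-1][0]);rng=np.random.default_rng(int(sys.argv[1]))
R=sum([pickle.load(open(f"res{i}.pkl","rb")) for i in(1,2,3,4)],[])
R=[r for r in R if r[1]==1 and r[3]==0];R.sort(key=lambda r:-r[0])
m,_,pitch,flip,w=R[int(sys.argv[1])];p,M=w[0];best=m
for k in range(700):
    p2=np.clip(p+rng.normal(0,.03,3),[.33,-.35,.36],[.62,.12,.6]);M2=M@Ro.from_rotvec(rng.normal(0,.15,3)).as_matrix();pi2=np.clip(pitch+rng.normal(0,.05),.2,.5)
    o=plan(qa,[(p2,M2)]+job(pi2,0),10)
    if o is None: continue
    m=np.minimum(o-LO,HI-o).min()
    if m>best: best,p,M,pitch=m,p2,M2,pi2
o=plan(qa,[(p,M)]+job(pitch,0),10)
print(best,p,M.tolist(),np.degrees(pitch));print(o[9::10])
pickle.dump((best,p,M,pitch),open(f"hc{sys.argv[1]}.pkl","wb"))
E
for i in 0 1 2 3; do python3 hc.py $i & done; wait
```

```text
0.2710669889357677 [ 0.61 -0.19  0.36] [[0.9893035929337564, 0.10520795228979793, -0.10104299967513272], [0.06461879244317884, -0.9370941742798653, -0.34304361267034683], [-0.130777722382471, 0.3328450019239062, -0.9338690443647482]] 28.64788975654116
[[-0.67  0.88  0.57  1.93  1.42  1.55 -0.95]
 [ 0.41  0.85 -0.41  1.71 -0.93  1.05  0.82]
 [ 0.27  0.88 -0.46  1.73 -0.98  0.92  0.78]
 [ 0.46  0.89 -0.34  1.63 -0.83  1.18  0.8 ]
 [ 0.62  0.73 -0.29  1.48 -0.75  1.53  0.68]
 [ 1.04  0.71 -0.19  1.58 -0.76  1.57  1.11]
 [ 1.03  0.83 -0.19  1.58 -0.75  1.47  1.19]]
0.26120335350076596 [ 0.62 -0.11  0.36] [[0.9679883996839197, -0.036356747411228386, 0.24834783066304345], [-0.06602534211602734, -0.9914897879175125, 0.11219917403326674], [0.24215514092379936, -0.12500474940162024, -0.9621510797952743]] 28.64788975654116
[[-0.73  0.7   0.51  1.7   1.01  1.54 -0.97]
 [ 0.39  0.85 -0.38  1.71 -0.94  1.06  0.83]
 [ 0.26  0.87 -0.43  1.73 -1.    0.93  0.79]
 [ 0.45  0.88 -0.32  1.63 -0.84  1.19  0.81]
 [ 0.6   0.73 -0.27  1.48 -0.76  1.54  0.69]
 [ 1.02  0.7  -0.16  1.58 -0.77  1.58  1.12]
 [ 1.
[... 469 characters left out ...]

 [ 0.58  0.72 -0.24  1.48 -0.77  1.55  0.7 ]
 [ 1.    0.7  -0.13  1.58 -0.79  1.59  1.13]
 [ 0.99  0.83 -0.13  1.58 -0.78  1.49  1.22]]
0.2659733204830734 [0.62 0.12 0.36] [[0.8973371112939214, 0.4058095124289281, -0.1735071996110724], [0.4181124046478584, -0.9075227845516088, 0.03980468062025048], [-0.1413086188958991, -0.10826372957685422, -0.9840278649935906]] 28.64788975654116
[[-0.99  0.63  0.32  1.76  1.16  1.57 -0.65]
 [ 0.4   0.86 -0.39  1.71 -0.93  1.06  0.83]
 [ 0.26  0.87 -0.44  1.73 -0.99  0.93  0.79]
 [ 0.45  0.88 -0.33  1.63 -0.84  1.19  0.81]
 [ 0.61  0.73 -0.27  1.48 -0.75  1.54  0.68]
 [ 1.03  0.71 -0.17  1.58 -0.77  1.57  1.12]
 [ 1.02  0.83 -0.17  1.58 -0.76  1.48  1.2 ]]
```

```bash
cat > nx.py <<'E'
from srch import *
from mv import delta,st,ctrl
from h import atz,tri
def qn(): return np.array(ctrl.sense()["joint_positions"])
def chk(wps,n=20):
    o=plan(qn(),wps,n)
    if o is None: print("LIMIT"); return
    m=np.minimum(o-LO,HI-o);print("margin",m.min().round(3),"joint",m.min(0).argmin()+1);print(o[n-1::n])
def addsamp():
    s=ctrl.sense()
    open("samp.py","a").write("S.append((%s,%s,%s))\n"%tuple(np.round(np.array(s[k]),5).tolist() for k in("joint_positions","tool_pos","ee_rot")))
E
python3 - <<'E'
from nx import *
jobs=job(.5,0);Rg=jobs[0][1]
W=(np.array([.6,-.06,.38]),np.c_[[1,0,0],[0,-1,0],[0,0,-1.]])
H=(np.array([.62,.1,.25]),Rg)
chk([W,H]+jobs); delta(*W)
print(atz("top",(342,170),.07),atz("top",(337,210),.07),rackpt([-.08,-.06,.1]),Rg)
E
```

```text
margin 0.1 joint 5
[[-0.827   0.7144  0.5221  1.7314  1.0508  1.6343 -0.7521]
 [ 0.2472  0.6421 -0.0285  1.6634 -1.0059  1.4225  0.7681]
 [ 0.1678  0.8318 -0.0834  1.7063 -1.0923  1.2154  0.9187]
 [ 0.0525  0.8204 -0.1472  1.744  -1.1899  1.0849  0.8968]
 [ 0.2519  0.8488 -0.0376  1.6467 -1.0203  1.3206  0.9253]
 [ 0.4022  0.7033  0.0417  1.496  -0.9008  1.6432  0.7905]
 [ 0.8055  0.6975  0.1586  1.5972 -0.9053  1.6867  1.2305]
 [ 0.8089  0.8245  0.1447  1.5981 -0.9157  1.6003  1.3241]]
delta_pos [0.0389, -0.0374, -0.4119] twist [-0.3468, 0.0501, 0.1076]
[ 0.763  -0.0578  0.07  ] [ 0.6396 -0.0438  0.07  ] [0.6197 0.2456 0.1   ] [[ 0.9977 -0.0599 -0.0327]
 [ 0.0682  0.8755  0.4783]
 [-0.     -0.4794  0.8776]]
```

```bash
python3 - <<'E'
from nx import *
jobs=job(.5,0);Rg=jobs[0][1]
for i in(0,1,2,3):
    _,p,M,_=pickle.load(open(f"hc{i}.pkl","rb"))
    for hz in(.12,.2,.25):
        print(i,hz);chk([(p,M),(np.array([.62,.12,hz]),Rg)]+jobs)
    delta(p,M)
E
```

```text
0 0.12
margin 0.26 joint 6
[[-0.6898  0.8912  0.6099  1.9136  1.3878  1.5275 -0.9288]
 [ 0.4323  0.8555 -0.3341  1.6817 -0.879   1.1523  0.8278]
 [ 0.3644  0.8703 -0.3624  1.6913 -0.9153  1.0799  0.8111]
 [ 0.2513  0.8689 -0.4268  1.7294 -1.0052  0.9375  0.7943]
 [ 0.4434  0.8799 -0.3156  1.6319 -0.8479  1.1953  0.8153]
 [ 0.597   0.7248 -0.2582  1.4797 -0.7616  1.5449  0.6891]
 [ 1.0188  0.7049 -0.1541  1.5801 -0.777   1.5799  1.1223]
 [ 1.0098  0.8311 -0.1522  1.5819 -0.7672  1.4853  1.208 ]]
0 0.2
margin 0.186 joint 5
[[-0.6898  0.8912  0.6099  1.9136  1.3878  1.5275 -0.9288]
 [ 0.3325  0.713  -0.1902  1.6849 -0.9593  1.2894  0.7834]
 [ 0.2668  0.8457 -0.2227  1.6986 -1.009   1.1466  0.8698]
 [ 0.1532  0.8392 -0.2874  1.7365 -1.1039  1.0105  0.8515]
 [ 0.348   0.8592 -0.176   1.6392 -0.9385  1.2566  0.8745]
 [ 0.4991  0.7092 -0.1065  1.4878 -0.8343  1.5933  0.7424]
 [ 0.9093  0.6957  0.0066  1.5888 -0.8449  1.6331  1.1795]
 [ 0.9068  0.8222  0.0003  1.5902 -0.8458  1.5422  1.2697]]
0 0.25
margin 0.138 joint 5
[[-0.6898  0.8912  0.6099  1.9136  1.3878  1.5275 -0.9288]
 [ 0.2743  0.
[... 4477 characters left out ...]
6132  0.7623]
 [ 0.8667  0.6952  0.0689  1.5923 -0.87    1.6546  1.2007]
 [ 0.8666  0.8219  0.0594  1.5935 -0.8749  1.5655  1.2924]]
3 0.25
margin 0.108 joint 5
[[-0.7995  0.4671  0.4117  1.698   0.8262  1.3914 -1.0231]
 [ 0.2347  0.6379 -0.0539  1.6754 -1.0131  1.392   0.7558]
 [ 0.1775  0.8327 -0.097   1.7055 -1.0846  1.2086  0.9143]
 [ 0.0624  0.8218 -0.161   1.7433 -1.182   1.0776  0.8928]
 [ 0.2613  0.8494 -0.0511  1.646  -1.0126  1.3142  0.9207]
 [ 0.4116  0.7035  0.0273  1.4952 -0.8945  1.6383  0.786 ]
 [ 0.8154  0.6969  0.1441  1.5964 -0.8997  1.6814  1.2257]
 [ 0.8182  0.8238  0.1309  1.5974 -0.9092  1.5946  1.319 ]]
delta_pos [0.1287, 0.0992, -0.3686] twist [-0.277, 0.0948, 0.0108]
```

{"method": "drive_tool", "body": {"commands": [{"delta_pos": [0.001, -0.005, -0.04], "twist": [-0.025, 0.006, 0.0045], "claw": 0.45}, {"delta_pos": [0.002, -0.01, -0.08], "twist": [-0.05, 0.012, 0.009], "claw": 0.45}, {"delta_pos": [0.003, -0.015, -0.12], "twist": [-0.075, 0.018, 0.0135], "claw": 0.45}, {"delta_pos": [0.004, -0.02, -0.16], "twist": [-0.1, 0.024, 0.018], "claw": 0.45}, {"delta_pos": [0.005, -0.025, -0.2], "twist": [-0.125, 0.03, 0.0225], "claw": 0.45}, {"delta_pos": [0.006, -0.03, -0.24], "twist": [-0.15, 0.036, 0.027], "claw": 0.45}, {"delta_pos": [0.007, -0.035, -0.28], "twist": [-0.175, 0.042, 0.0315], "claw": 0.45}, {"delta_pos": [0.008, -0.04, -0.32], "twist": [-0.2, 0.048, 0.036], "claw": 0.45}, {"delta_pos": [0.009, -0.045, -0.36], "twist": [-0.225, 0.054, 0.0405], "claw": 0.45}, {"delta_pos": [0.01, -0.05, -0.4], "twist": [-0.25, 0.06, 0.045], "claw": 0.45}, {"delta_pos": [0.011, -0.055, -0.44], "twist": [-0.275, 0.066, 0.0495], "claw": 0.45}, {"delta_pos": [0.012, -0.06, -0.48], "twist": [-0.3, 0.073, 0.055], "claw": 0.45}, {"delta_pos": [0.013, -0.065, -0.51], "twist": [-0.325, 0.08, 0.06], "claw": 0.45}, {"delta_pos": [0.013, -0.07, -0.538], "twist": [-0.342, 0.084, 0.064], "claw": 0.45}, {"delta_pos": [0.013, -0.07, -0.538], "twist": [-0.342, 0.084, 0.064], "claw": 0.45}]}}

```text
time_s: 5.0
tool_pos: [0.6203, -0.1036, 0.3572]
ee_rot: [[0.97, -0.033, 0.242], [-0.06, -0.993, 0.104], [0.237, -0.116, -0.965]]
ft_force: [0.3, 0.5, 0.2]
width: 0.449
```

```bash
python3 - <<'E'
from nx import *
st();addsamp()
jobs=job(.5,0);Rg=jobs[0][1]
for h in ([.62,.13,.12],[.62,.13,.15]):
    chk([(np.array(h),Rg)]+jobs); delta(h,Rg)
E
python3 ident.py
```

```text
5.0 q [-0.75    0.716   0.5408  1.6901  0.9922  1.5314 -0.9472] p [ 0.6203 -0.1036  0.3572] F [0.2743 0.5188 0.1645] T [ 0.8843  0.0213 -0.0409] w 0.449
[[ 0.9696 -0.0331  0.2425]
 [-0.0599 -0.9927  0.1042]
 [ 0.2372 -0.1156 -0.9645]]
margin 0.251 joint 6
[[ 0.4053  0.8519 -0.3165  1.6886 -0.9023  1.1498  0.8377]
 [ 0.3483  0.8655 -0.3392  1.6925 -0.9317  1.0908  0.8216]
 [ 0.2353  0.8632 -0.4038  1.7306 -1.0226  0.9495  0.8048]
 [ 0.4277  0.8757 -0.2924  1.6331 -0.8637  1.2053  0.8258]
 [ 0.5807  0.7215 -0.2328  1.481  -0.7742  1.5528  0.6984]
 [ 1.0003  0.7025 -0.1267  1.5815 -0.7889  1.5888  1.1324]
 [ 0.9924  0.8288 -0.1263  1.5833 -0.781   1.4947  1.2188]]
delta_pos [-0.1764, -0.5112, 0.6327] twist [0.4008, -0.0364, 0.0444]
margin 0.229 joint 5
[[ 0.3678  0.7956 -0.2626  1.6932 -0.9356  1.2016  0.8238]
 [ 0.3109  0.8554 -0.2855  1.6952 -0.9684  1.1164  0.8448]
 [ 0.1978  0.8512 -0.3503  1.7333 -1.0613  0.9774  0.8274]
 [ 0.391   0.8672 -0.2386  1.6359 -0.8991  1.2287  0.849 ]
 [ 0.543   0.7149 -0.1742  1.4842 -0.8026  1.5713  0.7192]
 [ 0.9579  0.6984 -0.0644  1.5849 -0.8155  1.6092  1.1547]
 [ 0.9525  0.8247 -0.0672  1.5865 -0.8117  1.5165  1.243 ]]
delta_pos [-0.1586, -0.5199, 0.5603] twist [0.4008, -0.0364, 0.0444]
[ 0.306   0.5202 -0.     -0.0004  0.4725  0.0001  0.3189 -0.0289 -0.0042
 -0.0003] 0.020217455967586062
[ 0.306   0.52    0.0002 -0.0006  0.4723  0.0001  0.3189 -0.0288 -0.0042
 -0.0004] 0.019963365937625266
[ 0.3056  0.5069  0.0071 -0.0132  0.463  -0.0016  0.3191 -0.0265 -0.0062
 -0.0006] 0.45013298016871595
[4.3176 4.0186 3.5339 1.1236 0.999  0.4411 0.388  0.3357 0.0395 0.0269]
```

{"method": "drive_tool", "body": {"commands": [{"delta_pos": [-0.01, -0.035, 0.037], "twist": [0.027, -0.0024, 0.003], "claw": 0.45}, {"delta_pos": [-0.021, -0.07, 0.075], "twist": [0.0534, -0.0048, 0.006], "claw": 0.45}, {"delta_pos": [-0.032, -0.104, 0.112], "twist": [0.08, -0.0073, 0.009], "claw": 0.45}, {"delta_pos": [-0.042, -0.139, 0.149], "twist": [0.107, -0.0097, 0.0118], "claw": 0.45}, {"delta_pos": [-0.053, -0.173, 0.187], "twist": [0.1336, -0.012, 0.0148], "claw": 0.45}, {"delta_pos": [-0.063, -0.208, 0.224], "twist": [0.16, -0.0145, 0.0178], "claw": 0.45}, {"delta_pos": [-0.074, -0.243, 0.261], "twist": [0.187, -0.017, 0.0207], "claw": 0.45}, {"delta_pos": [-0.085, -0.277, 0.299], "twist": [0.2138, -0.0194, 0.0237], "claw": 0.45}, {"delta_pos": [-0.095, -0.312, 0.336], "twist": [0.24, -0.0218, 0.0266], "claw": 0.45}, {"delta_pos": [-0.106, -0.347, 0.374], "twist": [0.267, -0.0243, 0.0296], "claw": 0.45}, {"delta_pos": [-0.116, -0.381, 0.411], "twist": [0.294, -0.0267, 0.0326], "claw": 0.45}, {"delta_pos": [-0.127, -0.416, 0.448], "twist": [0.3206, -0.029, 0.0355], "claw": 0.45}, {"delta_pos": [-0.137, -0.451, 0.486], "twist": [0.347, -0.0315, 0.0385], "claw": 0.45}, {"delta_pos": [-0.148, -0.485, 0.523], "twist": [0.374, -0.034, 0.0414], "claw": 0.45}, {"delta_pos": [-0.159, -0.52, 0.56], "twist": [0.4008, -0.0364, 0.0444], "claw": 0.45}, {"delta_pos": [-0.159, -0.52, 0.56], "twist": [0.4008, -0.0364, 0.0444], "claw": 0.45}]}}

```text
time_s: 7.0
tool_pos: [0.6195, 0.1282, 0.1505]
ee_rot: [[0.998, -0.057, -0.03], [0.065, 0.877, 0.476], [-0.001, -0.477, 0.879]]
ft_force: [0.2, -0.8, 0.3]
width: 0.45
```

```bash
python3 - <<'E'
from nx import *
st();addsamp()
jobs=job(.5,0)
chk(jobs); delta(*jobs[0])
for n in("scene","top"): cv2=__import__("cv2"); cv2.imwrite(f"pics/{n}1.png",ctrl.snapshot(n))
a=cv2.imread("pics/scene1.png")
cv2.imwrite("pics/c4.png",cv2.resize(a[90:240,220:380],None,fx=4,fy=4,interpolation=cv2.INTER_CUBIC))
E
```

```text
7.0 q [ 0.3556  0.7989 -0.2437  1.6907 -0.9405  1.2124  0.8275] p [0.6195 0.1282 0.1505] F [ 0.1589 -0.831   0.281 ] T [-0.8384  0.0376  0.0229] w 0.45
[[ 0.9979 -0.0572 -0.0301]
 [ 0.0646  0.8771  0.476 ]
 [-0.0008 -0.4769  0.8789]]
margin 0.219 joint 5
[[ 0.3006  0.8533 -0.2695  1.6963 -0.9784  1.1241  0.8521]
 [ 0.1878  0.8482 -0.3345  1.7339 -1.0713  0.9864  0.8338]
 [ 0.3806  0.8658 -0.2226  1.6379 -0.9093  1.2349  0.8575]
 [ 0.5315  0.7142 -0.1564  1.49   -0.8109  1.5731  0.7296]
 [ 0.9452  0.6986 -0.046   1.5887 -0.8231  1.6127  1.164 ]
 [ 0.9408  0.825  -0.0499  1.5898 -0.8206  1.5207  1.2525]]
delta_pos [0.0201, 0.1459, -0.0218] twist [-0.0005, -0.0004, 0.0004]
```

View pics/c4.png

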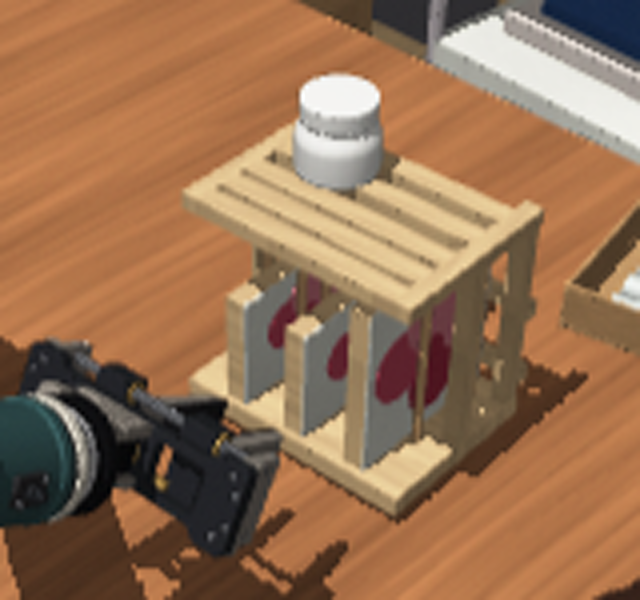

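View pics/top1.png

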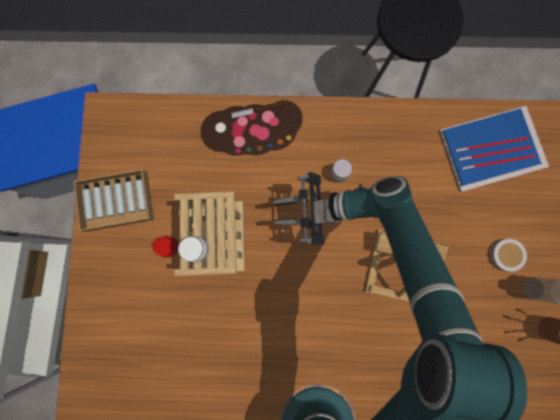

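```bash
python3 - <<'E'
import cv2
a=cv2.imread("pics/scene1.png")
cv2.imwrite("pics/c5.png",cv2.resize(a[150:220,270:340],None,fx=8.5,fy=8.5,interpolation=cv2.INTER_CUBIC))
E
```

```text
(no output)
```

View pics/c5.png

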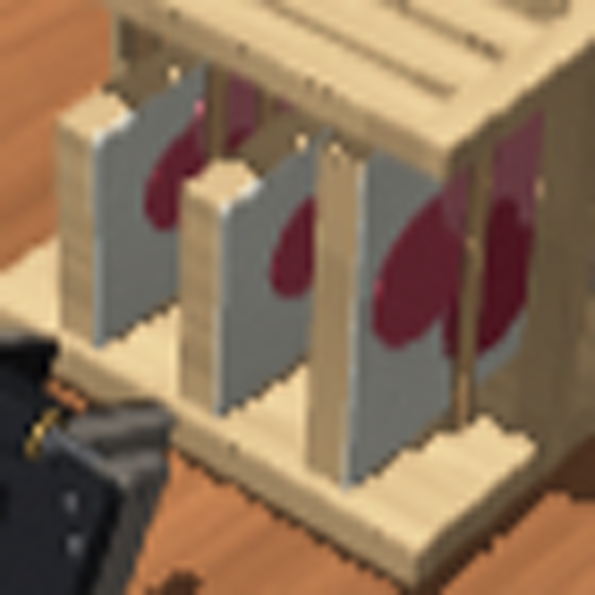

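```bash
python3 - <<'E'
from nx import *
np.set_printoptions(precision=4,suppress=True)
for n,c in (("sqL",(307,465)),("sqR",(346,487)),("aL",(58,325)),("aR",(95,348)),("bL",(180,395)),("bR",(218,414)),("floorR",(415,552))):
    P=atz("scene",(c[0]/8.5+270-.5,c[1]/8.5+150-.5),.03); d=P-[rp[0],rp[1],0]
    print(n,P,"rack",d@xr,d@yr)
E
```

```text
sqL [0.6079 0.257  0.03  ] rack -0.0677502280436962 -0.04905010887553315
sqR [0.626  0.2585 0.03  ] rack -0.06746966556474635 -0.06713341314689758
aL [0.487  0.2467 0.03  ] rack -0.06983598298566522 0.07229694828093497
aR [0.5066 0.2474 0.03  ] rack -0.07046036432550855 0.052733566323007165
bL [0.5481 0.2513 0.03  ] rack -0.06938766427694337 0.010985569992748115
bR [0.5656 0.2538 0.03  ] rack -0.06806951086566154 -0.006562649540600288
floorR [0.6661 0.2512 0.03  ] rack -0.07754441474933267 -0.10673233656680849
```

```bash
python3 - <<'E'
from nx import *
Rg=job(.5,0)[0][1]
for l in([-.12,-.059,.112],[-.045,-.059,.112]): delta(rackpt(l),Rg)
E
```

```text
delta_pos [0.0114, 0.2192, -0.0053] twist [0.0, 0.001, 0.0008]
delta_pos [0.0112, 0.3838, 0.0846] twist [0.0, 0.001, 0.0008]
```

{"method": "drive_tool", "body": {"commands": [{"delta_pos": [0.006, 0.11, -0.003], "twist": [0, 0.001, 0.0008], "claw": 0.45}, {"delta_pos": [0.0114, 0.219, -0.005], "twist": [0, 0.001, 0.0008], "claw": 0.45}, {"delta_pos": [0.0114, 0.219, -0.005], "twist": [0, 0.001, 0.0008], "claw": 0.45}, {"delta_pos": [0.0114, 0.219, -0.005], "twist": [0, 0.001, 0.0008], "claw": 0.45}]}}

```text
time_s: 7.6
tool_pos: [0.6222, 0.2053, 0.1137]
ee_rot: [[0.998, -0.058, -0.036], [0.069, 0.875, 0.479], [0.004, -0.48, 0.877]]
ft_force: [-0.1, -1.1, 0.3]
width: 0.454
```

```bash
python3 - <<'E'
from nx import *
Rg=job(.5,0)[0][1]
st();delta(rackpt([-.045,-.059,.112]),Rg)
import cv2
a=ctrl.snapshot("scene");cv2.imwrite("pics/c6.png",cv2.resize(a[120:240,230:370],None,fx=5,fy=5,interpolation=cv2.INTER_CUBIC))
a=ctrl.snapshot("top");cv2.imwrite("pics/c7.png",cv2.resize(a[160:290,160:320],None,fx=4.5,fy=4.5,interpolation=cv2.INTER_CUBIC))
E
```

```text
7.6 q [ 0.2684  0.8507 -0.2859  1.7131 -1.0073  1.0827  0.8546] p [0.6222 0.2053 0.1137] F [-0.1334 -1.113   0.2924] T [-0.8329 -0.0232 -0.0282] w 0.454
[[ 0.9976 -0.0585 -0.0361]
 [ 0.0686  0.8753  0.4788]
 [ 0.0036 -0.4801  0.8772]]
delta_pos [-0.0018, 0.1672, 0.0868] twist [0.0001, 0.0005, 0.0002]
```

View pics/c6.png

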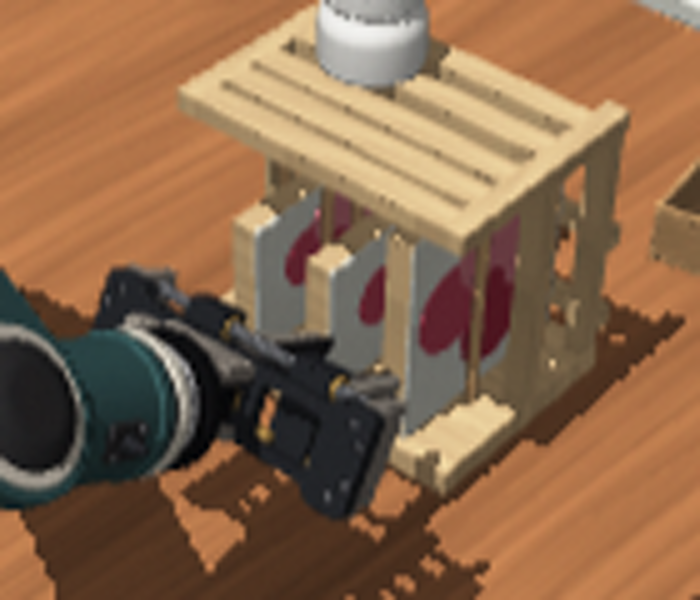

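View pics/c7.png

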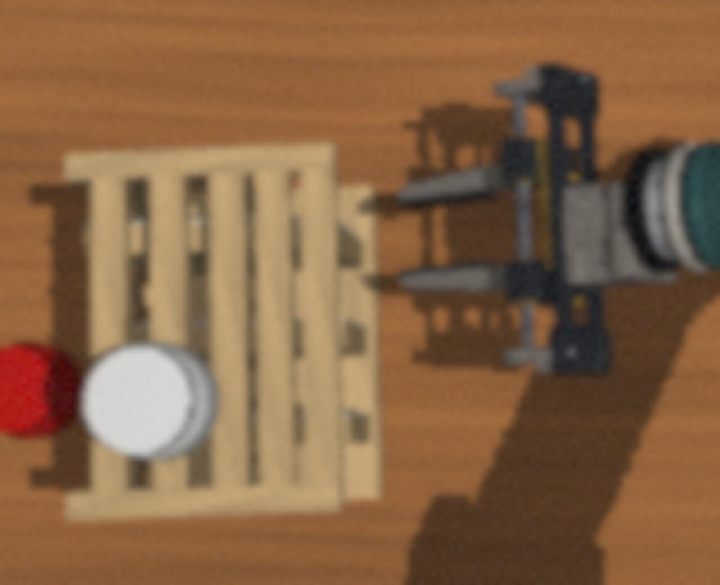

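{"method": "drive_tool", "body": {"commands": [{"delta_pos": [-0.001, 0.055, 0.029], "twist": [0, 0.0005, 0], "claw": 0.45}, {"delta_pos": [-0.002, 0.11, 0.057], "twist": [0, 0.0005, 0], "claw": 0.45}, {"delta_pos": [-0.002, 0.167, 0.087], "twist": [0, 0.0005, 0], "claw": 0.45}, {"delta_pos": [-0.002, 0.167, 0.087], "twist": [0, 0.0005, 0], "claw": 0.45}]}}

```text
time_s: 8.2
tool_pos: [0.613, 0.2846, 0.1101]
ee_rot: [[0.997, -0.066, -0.03], [0.072, 0.878, 0.474], [-0.005, -0.475, 0.88]]
ft_force: [0.3, -0.1, 0.2]
width: 0.455
```

```bash
python3 - <<'E'
from nx import *
Rg=job(.5,0)[0][1]
st();delta(rackpt([-.045,-.059,.112]),Rg)
import cv2
a=ctrl.snapshot("scene");cv2.imwrite("pics/c8.png",cv2.resize(a[120:240,230:370],None,fx=5,fy=5,interpolation=cv2.INTER_CUBIC))
E
```

```text
8.2 q [ 0.1855  0.8572 -0.3384  1.7389 -1.0763  0.9822  0.8421] p [0.613  0.2846 0.1101] F [ 0.3314 -0.0551  0.1735] T [-0.8699 -0.0328 -0.0169] w 0.455
[[ 0.9974 -0.0656 -0.0296]
 [ 0.0718  0.8775  0.4741]
 [-0.0051 -0.475   0.88  ]]
delta_pos [0.0076, -0.012, -0.001] twist [-0.0008, -0.0004, -0.0009]
```

View pics/c8.png

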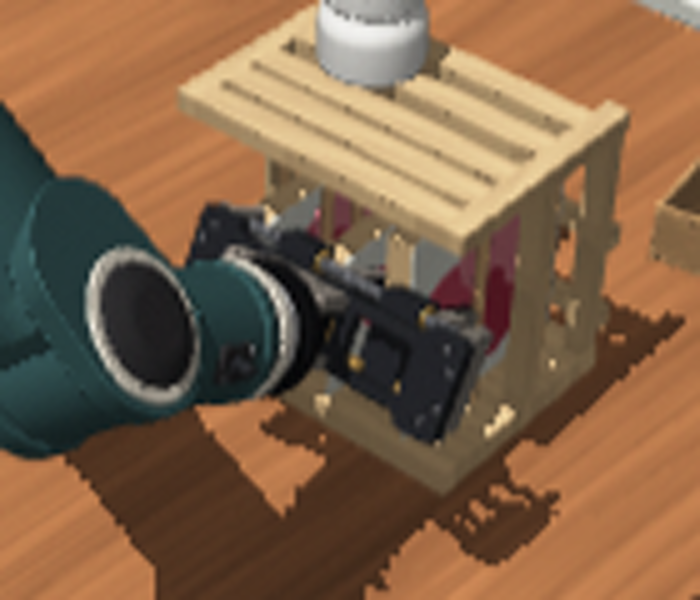

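{"method": "drive_tool", "body": {"commands": [{"delta_pos": [0.004, 0, 0], "twist": [0, 0, 0], "claw": 0.2}, {"delta_pos": [0.004, 0, 0], "twist": [0, 0, 0], "claw": 0.1}, {"delta_pos": [0.004, 0, 0], "twist": [0, 0, 0], "claw": 0.1}, {"delta_pos": [0.004, 0, 0], "twist": [0, 0, 0], "claw": 0.1}, {"delta_pos": [0.004, 0, 0], "twist": [0, 0, 0], "claw": 0.1}], "squeeze": 25}}

```text
time_s: 8.88
tool_pos: [0.6167, 0.2801, 0.1092]
ee_rot: [[0.998, -0.06, -0.027], [0.066, 0.876, 0.477], [-0.005, -0.478, 0.878]]
ft_force: [0.2, -0.3, -1.0]
width: 0.218
```

```bash
python3 - <<'E'
from nx import *
Rg=job(.5,0)[0][1]
st();s=ctrl.sense();p=s["tool_pos"];d=p-np.r_[rp[:2],0];print("rack",d@xr,d@yr)
delta(p-xr*.05+[0,0,.005]);delta(p-xr*.23+[0,0,.006])
M=s["ee_rot"]; chk([(p-xr*.22+[0,0,.004],M),(np.array([.62,-.03,.28]),M)]+job(.5,0)[4:])
E
```

```text
8.875 q [ 0.1885  0.8585 -0.334   1.734  -1.0745  0.9835  0.8397] p [0.6167 0.2801 0.1092] F [ 0.2169 -0.3139 -0.9629] T [-1.1843 -0.086  -0.0974] w 0.218
[[ 0.9978 -0.06   -0.0273]
 [ 0.0657  0.8764  0.477 ]
 [-0.0047 -0.4778  0.8785]]
rack -0.045310389558575345 -0.05936518292254266
delta_pos [0.0003, -0.1158, -0.0487] twist [0.0, 0.0, 0.0]
delta_pos [0.0014, -0.5123, -0.2615] twist [0.0, 0.0, 0.0]
margin 0.225 joint 5
[[ 0.414   0.8871 -0.2017  1.6041 -0.8825  1.2796  0.8642]
 [ 0.5117  0.6903 -0.1626  1.5105 -0.8271  1.5587  0.7082]
 [ 0.9425  0.6984 -0.042   1.5889 -0.8248  1.614   1.1654]
 [ 0.9382  0.8248 -0.046   1.5899 -0.8226  1.5222  1.254 ]]
```

{"method": "drive_tool", "body": {"commands": [{"delta_pos": [0, 0, 0], "twist": [0, 0, 0], "claw": 0.1}, {"delta_pos": [0, -0.012, 0.022], "twist": [0, 0, 0], "claw": 0.1}, {"delta_pos": [0, -0.04, -0.005], "twist": [0, 0, 0], "claw": 0.1}, {"delta_pos": [0, -0.08, -0.026], "twist": [0, 0, 0], "claw": 0.1}, {"delta_pos": [0, -0.12, -0.048], "twist": [0, 0, 0], "claw": 0.1}, {"delta_pos": [0.0005, -0.17, -0.075], "twist": [0, 0, 0], "claw": 0.1}, {"delta_pos": [0.0005, -0.22, -0.102], "twist": [0, 0, 0], "claw": 0.1}, {"delta_pos": [0.001, -0.27, -0.13], "twist": [0, 0, 0], "claw": 0.1}, {"delta_pos": [0.001, -0.32, -0.157], "twist": [0, 0, 0], "claw": 0.1}, {"delta_pos": [0.001, -0.37, -0.184], "twist": [0, 0, 0], "claw": 0.1}, {"delta_pos": [0.001, -0.42, -0.211], "twist": [0, 0, 0], "claw": 0.1}, {"delta_pos": [0.001, -0.47, -0.238], "twist": [0, 0, 0], "claw": 0.1}, {"delta_pos": [0.001, -0.512, -0.261], "twist": [0, 0, 0], "claw": 0.1}, {"delta_pos": [0.001, -0.512, -0.261], "twist": [0, 0, 0], "claw": 0.1}], "squeeze": 45}}

```text
time_s: 10.62
tool_pos: [0.6328, 0.0489, 0.115]
ee_rot: [[0.998, -0.058, -0.026], [0.063, 0.876, 0.478], [-0.005, -0.479, 0.878]]
ft_force: [-0.6, 0.2, -2.5]
width: 0.213
```

```bash
python3 - <<'E'
from nx import *
st();s=ctrl.sense();p=s["tool_pos"];d=p-np.r_[rp[:2],0];print("rack",d@xr,d@yr)
import cv2
a=ctrl.snapshot("scene");cv2.imwrite("pics/s9.png",a);cv2.imwrite("pics/c9.png",cv2.resize(a[110:270,200:370],None,fx=4.5,fy=3.7,interpolation=cv2.INTER_CUBIC))
a=ctrl.snapshot("top");cv2.imwrite("pics/t9.png",a)
E
```

```text
10.625 q [ 0.4216  0.8873 -0.1904  1.5935 -0.8777  1.2973  0.865 ] p [0.6328 0.0489 0.115 ] F [-0.5569  0.2486 -2.5299] T [-1.3742 -0.0381  0.0106] w 0.213
[[ 0.998  -0.0579 -0.0264]
 [ 0.0634  0.8762  0.4778]
 [-0.0045 -0.4785  0.8781]]
rack -0.27714155188842404 -0.059625181476388005
```

View pics/c9.png

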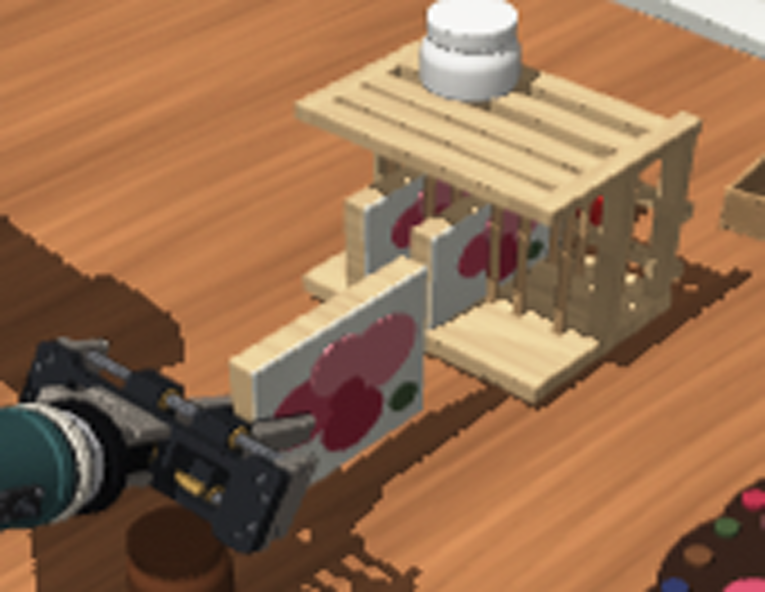

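View pics/t9.png

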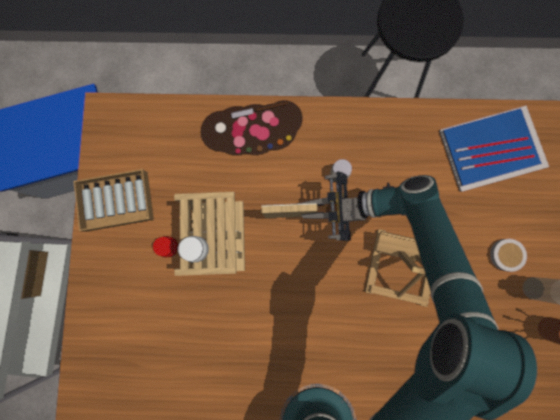

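```bash
cat > pl.py <<'E'
from nx import *
Mg=np.array([[ 0.9978,-0.06,-0.0273],[ 0.0657,0.8764,0.477 ],[-0.0047,-0.4778,0.8785]]);
pg=np.array([.6167,.2801,.1092])
# panel frame at grip
yy=-Mg[:,0].copy();yy[2]=0;yy/=np.linalg.norm(yy);xx=np.array([yy[1],-yy[0],0]);Rp0=np.c_[xx,yy,[0,0,1.]]
front=np.array([0,0,0.])
cP=pg+ xx*.050; cP[2]=.105
Rtp=Mg.T@Rp0; ttp=Mg.T@(cP-pg)   # panel in tool
Rpt=np.c_[-Re[:,1],Re[:,0],Re[:,2]]
def tool_for(l,Rp=Rpt):
    c=seat+Re@np.array(l); M=Rp@Rtp.T; return c-M@ttp,M
def panel_now():
    s=ctrl.sense();M=np.array(s["ee_rot"]);c=s["tool_pos"]+M@ttp;return c,M@Rtp
E
python3 - <<'E'
from pl import *
s=ctrl.sense();p=s["tool_pos"];M=s["ee_rot"]
A=(np.array([.632,.03,.28]),M)
B=tool_for([-.05,.012,.195]);Cc=tool_for([-.025,.012,.115]);D=tool_for([-.013,.012,.079])
print(B,D);chk([A,B,Cc,D]);delta(*A)
c,R=panel_now();print("panel",c,R)
E
```

```text
(array([ 0.4991, -0.3196,  0.2754]), array([[ 0.9477,  0.294 , -0.1238],
       [-0.1926,  0.8367,  0.5127],
       [ 0.2543, -0.4621,  0.8496]])) (array([ 0.4935, -0.3184,  0.1537]), array([[ 0.9477,  0.294 , -0.1238],
       [-0.1926,  0.8367,  0.5127],
       [ 0.2543, -0.4621,  0.8496]]))
margin 0.166 joint 6
[[ 0.4432  0.6737 -0.1853  1.5452 -0.8682  1.485   0.6768]
 [ 0.941   0.6968 -0.0325  1.5149 -0.8283  1.674   1.1113]
 [ 0.9442  0.798  -0.0327  1.5473 -0.8171  1.585   1.2108]
 [ 0.9466  0.8482 -0.0331  1.5541 -0.814   1.5469  1.2532]]
delta_pos [-0.0059, -0.2438, 0.3354] twist [0.0, 0.0, 0.0]
panel [0.6288 0.1018 0.1114] [[-0.0668 -0.9977  0.    ]
 [ 0.9977 -0.0668 -0.0015]
 [ 0.0015 -0.      1.    ]]
```

{"method": "drive_tool", "body": {"commands": [{"delta_pos": [-0.001, -0.035, 0.048], "twist": [0, 0, 0], "claw": 0.1}, {"delta_pos": [-0.002, -0.08, 0.11], "twist": [0, 0, 0], "claw": 0.1}, {"delta_pos": [-0.004, -0.13, 0.18], "twist": [0, 0, 0], "claw": 0.1}, {"delta_pos": [-0.005, -0.18, 0.25], "twist": [0, 0, 0], "claw": 0.1}, {"delta_pos": [-0.006, -0.22, 0.31], "twist": [0, 0, 0], "claw": 0.1}, {"delta_pos": [-0.006, -0.244, 0.335], "twist": [0, 0, 0], "claw": 0.1}, {"delta_pos": [-0.006, -0.244, 0.335], "twist": [0, 0, 0], "claw": 0.1}]}}

```text
time_s: 11.6
tool_pos: [0.6322, 0.0291, 0.2805]
ee_rot: [[0.998, -0.06, -0.029], [0.066, 0.876, 0.477], [-0.003, -0.478, 0.878]]
ft_force: [-0.9, 0.3, -2.2]
width: 0.217
```

```bash
python3 - <<'E'
from pl import *
st()
B=tool_for([-.05,.012,.195]);delta(*B);chk([B,tool_for([-.025,.012,.115]),tool_for([-.013,.012,.079])])
E
```

```text
11.6 q [ 0.4464  0.6728 -0.1888  1.5445 -0.8655  1.4833  0.6756] p [0.6322 0.0291 0.2805] F [-0.9415  0.3315 -2.1908] T [-1.3594 -0.0678  0.0087] w 0.217
[[ 0.9978 -0.0596 -0.0289]
 [ 0.0661  0.8762  0.4773]
 [-0.0032 -0.4782  0.8782]]
delta_pos [-0.3897, -0.7378, -0.4179] twist [-0.0053, -0.016, -0.0568]
margin 0.167 joint 6
[[ 0.9438  0.6969 -0.0368  1.5147 -0.8265  1.6726  1.1098]
 [ 0.9469  0.7981 -0.0369  1.547  -0.8151  1.5835  1.2092]
 [ 0.9493  0.8484 -0.0372  1.5539 -0.8118  1.5454  1.2516]]
```

{"method": "drive_tool", "body": {"commands": [{"delta_pos": [-0.02, -0.037, -0.021], "twist": [-0.0003, -0.001, -0.003], "claw": 0.1}, {"delta_pos": [-0.058, -0.11, -0.063], "twist": [-0.001, -0.0024, -0.0085], "claw": 0.1}, {"delta_pos": [-0.097, -0.184, -0.104], "twist": [-0.0013, -0.004, -0.0142], "claw": 0.1}, {"delta_pos": [-0.136, -0.258, -0.146], "twist": [-0.002, -0.0056, -0.02], "claw": 0.1}, {"delta_pos": [-0.175, -0.332, -0.188], "twist": [-0.0024, -0.0072, -0.0256], "claw": 0.1}, {"delta_pos": [-0.214, -0.406, -0.23], "twist": [-0.003, -0.0088, -0.0312], "claw": 0.1}, {"delta_pos": [-0.253, -0.48, -0.272], "twist": [-0.0034, -0.0104, -0.037], "claw": 0.1}, {"delta_pos": [-0.292, -0.553, -0.313], "twist": [-0.004, -0.012, -0.0426], "claw": 0.1}, {"delta_pos": [-0.331, -0.627, -0.355], "twist": [-0.0045, -0.0136, -0.0483], "claw": 0.1}, {"delta_pos": [-0.37, -0.7, -0.397], "twist": [-0.005, -0.0152, -0.054], "claw": 0.1}, {"delta_pos": [-0.39, -0.738, -0.418], "twist": [-0.0053, -0.016, -0.0568], "claw": 0.1}, {"delta_pos": [-0.39, -0.738, -0.418], "twist": [-0.0053, -0.016, -0.0568], "claw": 0.1}, {"delta_pos": [-0.39, -0.738, -0.418], "twist": [-0.0053, -0.016, -0.0568], "claw": 0.1}]}}

```text
time_s: 13.22
tool_pos: [0.4995, -0.3177, 0.2745]
ee_rot: [[0.948, 0.292, -0.124], [-0.191, 0.839, 0.51], [0.253, -0.46, 0.851]]
ft_force: [-0.0, 0.2, -1.9]
width: 0.215
```

```bash
cat > ov.py <<'E'
from pl import *
import cv2
from h import proj
def pv(n,x0,y0,w,h,S,cam,extra=True):
    a=ctrl.snapshot(cam);cv2.imwrite(f"pics/{n}_raw.png",a)
    im=cv2.resize(a,None,fx=S,fy=S,interpolation=cv2.INTER_CUBIC)
    def ln(P,Q,col):
        q=((proj(cam,[P,Q])+.5)*S).astype(int);cv2.line(im,tuple(map(int,q[0])),tuple(map(int,q[1])),col,1,cv2.LINE_AA)
    c,R=panel_now()
    v=np.array([[x,y,z] for x in(-.075,.075) for y in(-.01,.01) for z in(-.075,.075)])
    for i in range(8):
        for j in range(i+1,8):
            if bin(i^j).count("1")==1: ln(c+R@v[i],c+R@v[j],(0,255,0))
    f=lambda l:seat+Re@np.array(l)
    for a_,b_ in(([0,-.1,0],[0,.1,0]),([-.038,-.1,0],[-.038,.1,0]),([-.044,-.1,.008],[-.044,.1,.008]),([0,.035,0],[0,.035,.17]),([0,-.035,0],[0,-.035,.17])): ln(f(a_),f(b_),(255,255,0))
    cv2.imwrite(f"pics/{n}.png",im[int(y0*S):int((y0+h)*S),int(x0*S):int((x0+w)*S)])
E
python3 - <<'E'
from ov import *
st()
c,R=panel_now();print("panel in seat",Re.T@(c-seat));print(Re.T@R)
C=tool_for([-.025,.012,.115]);delta(*C);chk([C,tool_for([-.013,.012,.079])])
pv("o1",60,150,190,150,4,"scene");pv("o2",330,180,150,140,4,"top")
E
```

```text
13.225 q [ 0.9413  0.6981 -0.0369  1.5162 -0.8275  1.6728  1.11  ] p [ 0.4995 -0.3177  0.2745] F [-0.0055  0.2093 -1.8542] T [-1.2161  0.4424 -0.0159] w 0.215
[[ 0.9484  0.2917 -0.1242]
 [-0.1911  0.8386  0.5102]
 [ 0.253  -0.4601  0.851 ]]
panel in seat [-0.0498  0.0101  0.1943]
[[ 0.0016  1.     -0.0014]
 [-1.      0.0016  0.0029]
 [ 0.0029  0.0014  1.    ]]
delta_pos [-0.061, 0.0902, -0.1767] twist [-0.0005, -0.0001, -0.0003]
margin 0.172 joint 6
[[ 0.9461  0.7981 -0.0357  1.5471 -0.8157  1.5839  1.2097]
 [ 0.9485  0.8483 -0.036   1.554  -0.8124  1.5458  1.252 ]]
```

View pics/o1.png

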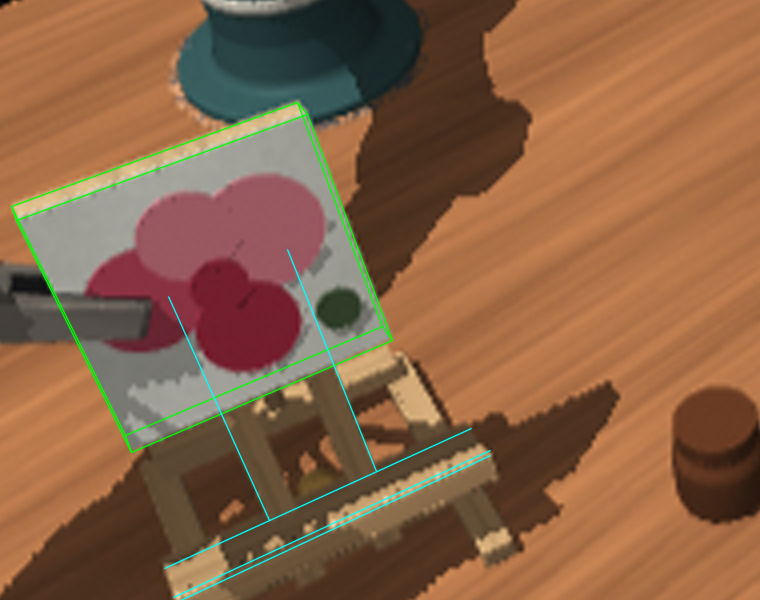

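View pics/o2.png

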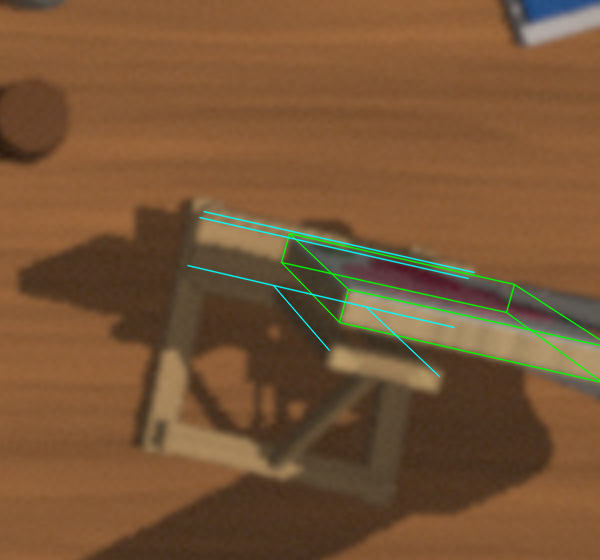

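```bash
python3 - <<'E'
import cv2
a=cv2.imread("pics/scene0.png");cv2.imwrite("pics/z1.png",cv2.resize(a[205:325,90:195],None,fx=7,fy=5,interpolation=cv2.INTER_CUBIC)[:600])
b=cv2.imread("pics/top0.png");cv2.imwrite("pics/z2.png",cv2.resize(b[220:310,355:455],None,fx=7,fy=6.6,interpolation=cv2.INTER_CUBIC)[:600])
E
```

```text
(no output)
```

View pics/z1.png

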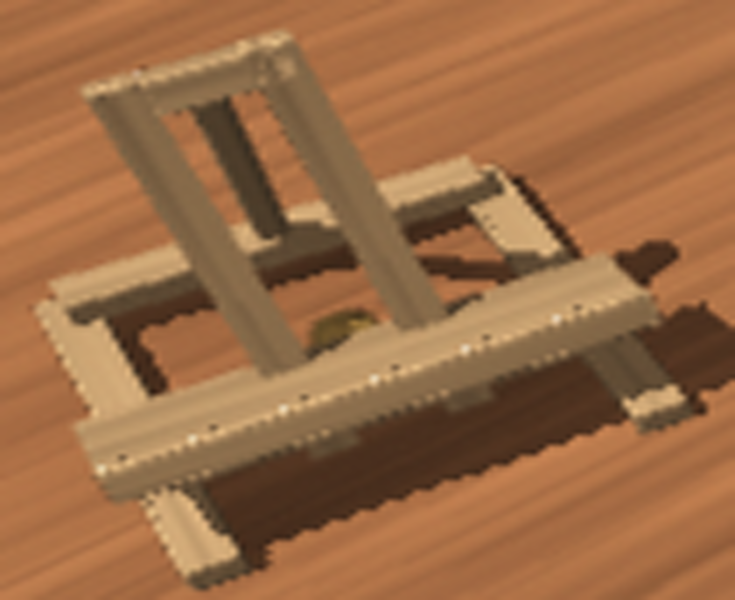

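View pics/z2.png

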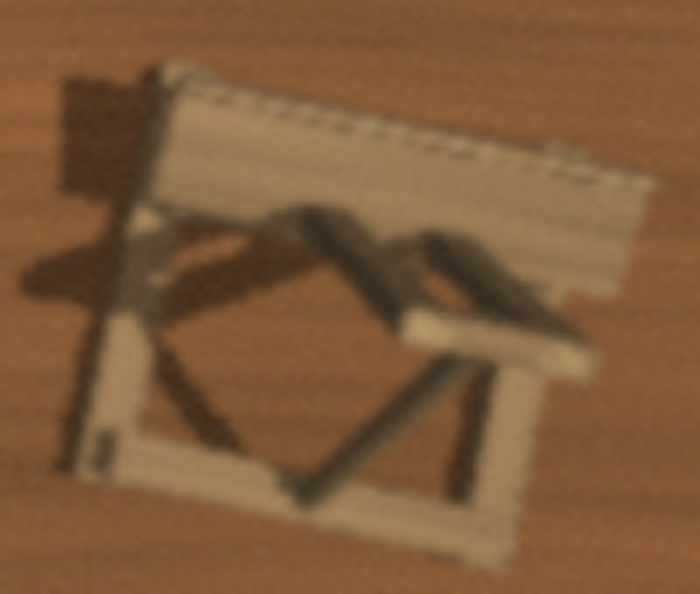

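```bash
cat > f2.py <<'E'
from fit import *
def T(l):
    c,s=np.cos(np.radians(15)),np.sin(np.radians(15))
    return (-.005+c*l[0]+s*l[2],l[1],.07-s*l[0]+c*l[2])
s=lambda l,u:("scene",l,(u[0]/7+90-.5,u[1]/5+205-.5))
t=lambda l,u:("top",l,(u[0]/7+355-.5,u[1]/6.6+220-.5))
O=[s(T((0,.035,0)),(262,375)),s(T((0,.017,0)),(305,362)),s(T((0,-.017,0)),(400,330)),s(T((0,-.035,0)),(445,315)),
s(T((-.044,.1,.008)),(98,470)),s(T((-.044,-.1,.008)),(655,290)),
s((-.06,-.076,.018),(630,405)),s((-.06,-.094,.018),(685,393)),s((-.06,.094,.018),(185,572)),s((-.06,.076,.018),(238,548)),s((.14,.094,.018),(35,303)),
t(T((-.044,-.1,.008)),(160,68)),t(T((-.044,.1,.008)),(655,180)),t((.14,-.094,.018),(75,475)),t((.14,.094,.018),(500,568))]
for n,o in(("all",O),("scene",O[:11]),("top",O[11:])):
    p,e=fit([.51,-.256,2.94],o);print(n,p);print(e.T)
E
python3 f2.py
```

```text
all [ 0.5108 -0.2583  2.9437]
[[ 0.2396  1.1094  0.5281  0.8447 -0.2336 -0.6591  1.3574 -0.1336  0.4357
   0.0913 -0.0135  2.916  -0.1538  0.0401  0.1138]
 [ 0.3225 -0.2967  0.1402  0.0438  0.7033 -0.2571  1.4505  0.7221 -0.2561
   0.9923 -0.3523  2.2877  0.478   1.4143  1.4158]]
scene [ 0.5094 -0.2585  2.9486]
[[-0.0796  0.7771  0.1697  0.4718 -0.4363 -1.0347  1.0379 -0.4706  0.2617
  -0.0961 -0.5233]
 [ 0.0842 -0.5556 -0.1561 -0.2714  0.4956 -0.6896  1.0259  0.2798 -0.4863
   0.7389 -0.378 ]]
top [ 0.5149 -0.2575  2.9419]
[[ 2.6751 -0.4501 -0.2928 -0.2697]
 [ 0.8326 -0.8743 -0.029   0.0671]]
```

```bash
python3 - <<'E'
import numpy as np
a=np.load("poses.npy");a[1]=[.5108,-.2583,2.944];np.save("poses.npy",a)
E
python3 - <<'E'
from pl import *
delta(*tool_for([-.03,.012,.125]));delta(*tool_for([-.02,.012,.09]))
E
```

```text
delta_pos [-0.0464, 0.0793, -0.1556] twist [-0.0003, -0.0002, -0.0]
delta_pos [-0.0709, 0.121, -0.2327] twist [-0.0003, -0.0002, -0.0]
```

{"method": "drive_tool", "body": {"commands": [{"delta_pos": [-0.012, 0.02, -0.039], "twist": [0, 0, 0], "claw": 0.1}, {"delta_pos": [-0.023, 0.04, -0.078], "twist": [0, 0, 0], "claw": 0.1}, {"delta_pos": [-0.035, 0.06, -0.117], "twist": [0, 0, 0], "claw": 0.1}, {"delta_pos": [-0.046, 0.079, -0.156], "twist": [0, 0, 0], "claw": 0.1}, {"delta_pos": [-0.058, 0.1, -0.194], "twist": [0, 0, 0], "claw": 0.1}, {"delta_pos": [-0.071, 0.121, -0.233], "twist": [0, 0, 0], "claw": 0.1}, {"delta_pos": [-0.071, 0.121, -0.233], "twist": [0, 0, 0], "claw": 0.1}, {"delta_pos": [-0.071, 0.121, -0.233], "twist": [0, 0, 0], "claw": 0.1}]}}

```text
time_s: 14.32
tool_pos: [0.4978, -0.3213, 0.1661]
ee_rot: [[0.948, 0.294, -0.123], [-0.193, 0.837, 0.512], [0.254, -0.462, 0.85]]
ft_force: [0.2, 0.1, -1.9]
width: 0.214
```

```bash
python3 - <<'E'
from ov import *
st()
c,R=panel_now();print("panel in seat",Re.T@(c-seat))
delta(*tool_for([-.014,.012,.077]));delta(*tool_for([-.010,.012,.074]))
pv("o3",90,190,110,110,5.4,"scene");pv("o4",350,200,110,110,5.4,"top")
E
```

```text
14.325 q [ 0.9437  0.8374 -0.0326  1.5399 -0.8162  1.5636  1.2334] p [ 0.4978 -0.3213  0.1661] F [ 0.177   0.0834 -1.8719] T [-1.2626  0.4306  0.0189] w 0.214
[[ 0.9479  0.2938 -0.1233]
 [-0.1928  0.8371  0.512 ]
 [ 0.2536 -0.4616  0.8501]]
panel in seat [-0.0198  0.0143  0.09  ]
delta_pos [-0.014, 0.0207, -0.0259] twist [0.0, -0.0003, 0.0004]
delta_pos [-0.024, 0.0243, -0.0326] twist [0.0, -0.0003, 0.0004]
```

View pics/o3.png

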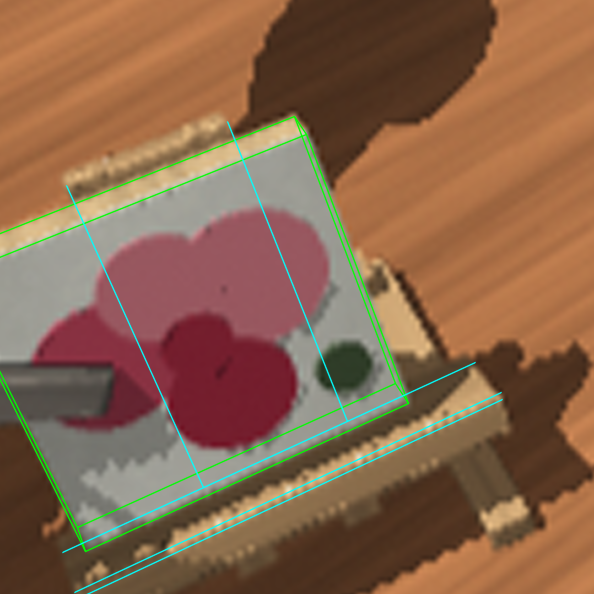

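View pics/o4.png

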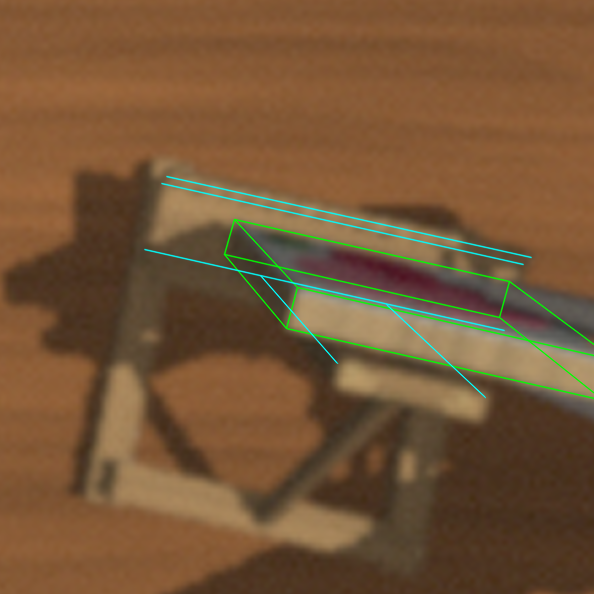

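{"method": "drive_tool", "body": {"commands": [{"delta_pos": [-0.005, 0.007, -0.009], "twist": [0, 0, 0], "claw": 0.1}, {"delta_pos": [-0.01, 0.014, -0.018], "twist": [0, 0, 0], "claw": 0.1}, {"delta_pos": [-0.016, 0.02, -0.026], "twist": [0, 0, 0], "claw": 0.1}, {"delta_pos": [-0.016, 0.02, -0.026], "twist": [0, 0, 0], "claw": 0.1}, {"delta_pos": [-0.016, 0.02, -0.026], "twist": [0, 0, 0], "claw": 0.1}]}}

```text
time_s: 15.05
tool_pos: [0.4951, -0.3185, 0.1515]
ee_rot: [[0.948, 0.293, -0.123], [-0.193, 0.837, 0.512], [0.253, -0.462, 0.85]]
ft_force: [0.2, 0.4, -2.4]
width: 0.213
```

```bash
python3 - <<'E'
from ov import *
st()
c,R=panel_now();print("panel in seat",Re.T@(c-seat));print(Re.T@R)
delta(*tool_for([-.010,.012,.074]));delta(*tool_for([-.009,.012,.072]))
E
```

```text
15.05 q [ 0.9444  0.8531 -0.0326  1.5507 -0.815   1.5461  1.2522] p [ 0.4951 -0.3185  0.1515] F [ 0.1861  0.3833 -2.377 ] T [-1.2654  0.4431 -0.0658] w 0.213
[[ 0.9482  0.2932 -0.1226]
 [-0.1927  0.8372  0.5118]
 [ 0.2527 -0.4616  0.8503]]
panel in seat [-0.0129  0.0121  0.0767]
[[-0.0028  1.     -0.0016]
 [-1.     -0.0029  0.    ]
 [-0.      0.0016  1.    ]]
delta_pos [-0.0069, 0.0036, -0.0059] twist [-0.0, -0.0004, 0.0003]
delta_pos [-0.0093, 0.006, -0.0103] twist [-0.0, -0.0004, 0.0003]
```

{"method": "drive_tool", "body": {"commands": [{"delta_pos": [-0.004, 0.002, -0.004], "twist": [0, 0, 0], "claw": 0.1}, {"delta_pos": [-0.005, 0.0036, -0.006], "twist": [0, 0, 0], "claw": 0.1}, {"delta_pos": [-0.005, 0.0036, -0.006], "twist": [0, 0, 0], "claw": 0.1}]}}

```text
time_s: 15.42
tool_pos: [0.4951, -0.3184, 0.1492]
ee_rot: [[0.947, 0.296, -0.124], [-0.194, 0.837, 0.512], [0.255, -0.461, 0.85]]
ft_force: [4.6, -0.8, 1.6]
width: 0.215
```

```bash
python3 - <<'E'
from ov import *
st()
c,R=panel_now();print("panel in seat",Re.T@(c-seat))
for z in(.073,.0715,.07): delta(*tool_for([-.010,.012,z]))
E
```

```text
15.425 q [ 0.9453  0.8558 -0.033   1.5524 -0.8166  1.5423  1.2573] p [ 0.4951 -0.3184  0.1492] F [ 4.6202 -0.803   1.5878] T [-0.6154 -0.6684 -1.3376] w 0.215
[[ 0.9472  0.2955 -0.1241]
 [-0.1939  0.8367  0.5122]
 [ 0.2552 -0.4611  0.8499]]
panel in seat [-0.0124  0.012   0.0745]
delta_pos [-0.0053, 0.0019, -0.0033] twist [0.0, -0.0002, 0.0007]
delta_pos [-0.0053, 0.0037, -0.0066] twist [0.0, -0.0002, 0.0007]
delta_pos [-0.0053, 0.0055, -0.0099] twist [0.0, -0.0002, 0.0007]
```

{"method": "drive_tool", "body": {"commands": [{"delta_pos": [0.002, 0.0015, -0.0025], "twist": [0, 0, 0], "claw": 0.1}, {"delta_pos": [0.002, 0.003, -0.005], "twist": [0, 0, 0], "claw": 0.1}, {"delta_pos": [0.002, 0.003, -0.005], "twist": [0, 0, 0], "claw": 0.1}]}}

```text
time_s: 15.8
tool_pos: [0.4953, -0.3185, 0.149]
ee_rot: [[0.948, 0.294, -0.125], [-0.193, 0.838, 0.51], [0.255, -0.459, 0.851]]
ft_force: [-1.5, -0.9, 10.7]
width: 0.215
```

```bash
python3 - <<'E'
from ov import *
st();s=ctrl.sense()
c,R=panel_now();print("panel in seat",Re.T@(c-seat)); print("F easel",Re.T@(s["ft_force"]+[0,0,2.1]))
pv("o5",90,190,110,110,5.4,"scene");pv("o6",350,200,110,110,5.4,"top")
E
```

```text
15.8 q [ 0.9448  0.8582 -0.0328  1.5497 -0.8164  1.5456  1.2571] p [ 0.4953 -0.3185  0.149 ] F [-1.5313 -0.9416 10.7135] T [ 0.7509 -0.4851 -0.5123] w 0.215
[[ 0.9476  0.2939 -0.1252]
 [-0.1927  0.8384  0.5099]
 [ 0.2548 -0.4591  0.8511]]
panel in seat [-0.0125  0.0121  0.0744]
F easel [-2.0445  1.2239 12.7177]
```

View pics/o5.png

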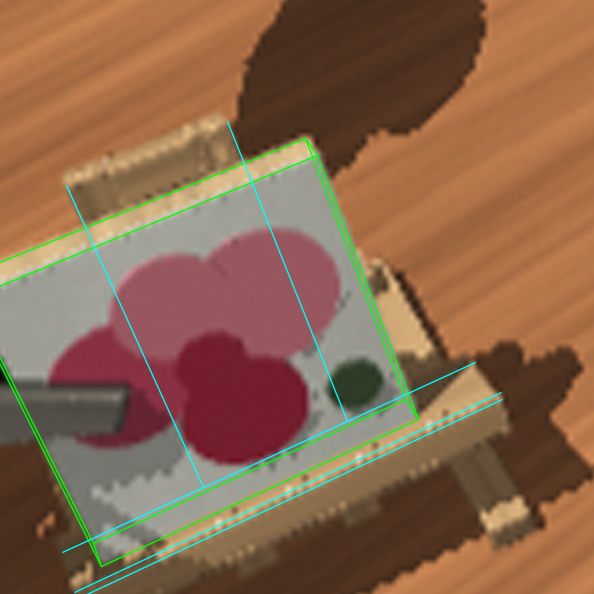

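View pics/o6.png

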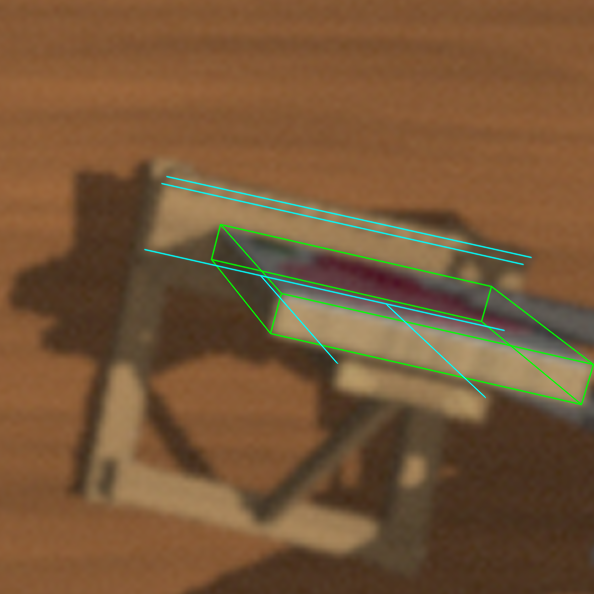

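{"method": "drive_tool", "body": {"commands": [{"delta_pos": [-0.003, -0.0015, 0.0025], "twist": [0, 0, 0], "claw": 0.1}, {"delta_pos": [-0.006, -0.0015, 0.0025], "twist": [0, 0, 0], "claw": 0.1}, {"delta_pos": [-0.006, -0.0015, 0.0025], "twist": [0, 0, 0], "claw": 0.1}]}}

```text
time_s: 16.27
tool_pos: [0.495, -0.3184, 0.1489]
ee_rot: [[0.946, 0.297, -0.126], [-0.195, 0.836, 0.512], [0.258, -0.46, 0.849]]
ft_force: [7.8, -3.2, 6.4]
width: 0.219
```

```bash
python3 - <<'E'
from ov import *
st();s=ctrl.sense()
c,R=panel_now();print("panel in seat",Re.T@(c-seat)); print("F easel",Re.T@(s["ft_force"]+[0,0,2.1]));print(Re.T@R)
E
```

```text
16.275 q [ 0.9461  0.8559 -0.0333  1.5537 -0.8179  1.5412  1.2603] p [ 0.495  -0.3184  0.1489] F [ 7.7776 -3.2233  6.4321] T [ 0.0447 -1.0189 -1.8649] w 0.219
[[ 0.9464  0.2974 -0.1259]
 [-0.1946  0.8364  0.5124]
 [ 0.2577 -0.4605  0.8494]]
panel in seat [-0.0123  0.0121  0.0743]
F easel [-10.1858   1.6338   6.1037]
[[-0.0051  1.      0.0035]
 [-1.     -0.0051  0.    ]
 [ 0.     -0.0035  1.    ]]
```

{"method": "drive_tool", "body": {"commands": [{"delta_pos": [0.005, -0.001, 0.002], "twist": [0, 0, 0], "claw": 0.1}, {"delta_pos": [0.005, -0.001, 0.002], "twist": [0, 0, 0], "claw": 0.21}, {"delta_pos": [0.005, -0.001, 0.002], "twist": [0, 0, 0], "claw": 0.25}, {"delta_pos": [0.005, -0.001, 0.002], "twist": [0, 0, 0], "claw": 0.32}, {"delta_pos": [0.005, -0.001, 0.002], "twist": [0, 0, 0], "claw": 0.4}, {"delta_pos": [0.005, -0.001, 0.002], "twist": [0, 0, 0], "claw": 0.4}, {"delta_pos": [0.005, -0.001, 0.002], "twist": [0, 0, 0], "claw": 0.4}]}}

```text
time_s: 17.15
tool_pos: [0.4941, -0.3181, 0.1479]
ee_rot: [[0.948, 0.293, -0.122], [-0.193, 0.837, 0.512], [0.252, -0.462, 0.85]]
ft_force: [-0.3, -0.5, -0.5]
width: 0.404
```

```bash
python3 - <<'E'
from ov import *
st();s=ctrl.sense()
p=s["tool_pos"];M=np.array(s["ee_rot"])
pv("o7",60,190,140,110,5.4,"scene");pv("o8",350,200,140,110,5.4,"top")
chk([(p-M[:,1]*.15,M)])
E
```

```text
17.15 q [ 0.9449  0.8572 -0.0324  1.5529 -0.8143  1.5424  1.2567] p [ 0.4941 -0.3181  0.1479] F [-0.3304 -0.5183 -0.4704] T [-0.7919  0.3066  0.0355] w 0.404
[[ 0.9483  0.2929 -0.1222]
 [-0.1927  0.8373  0.5116]
 [ 0.2522 -0.4616  0.8505]]
margin 0.04 joint 6
[[ 1.0578  0.8931  0.0103  1.2807 -0.7531  1.8     1.1795]]
```

View pics/o7.png

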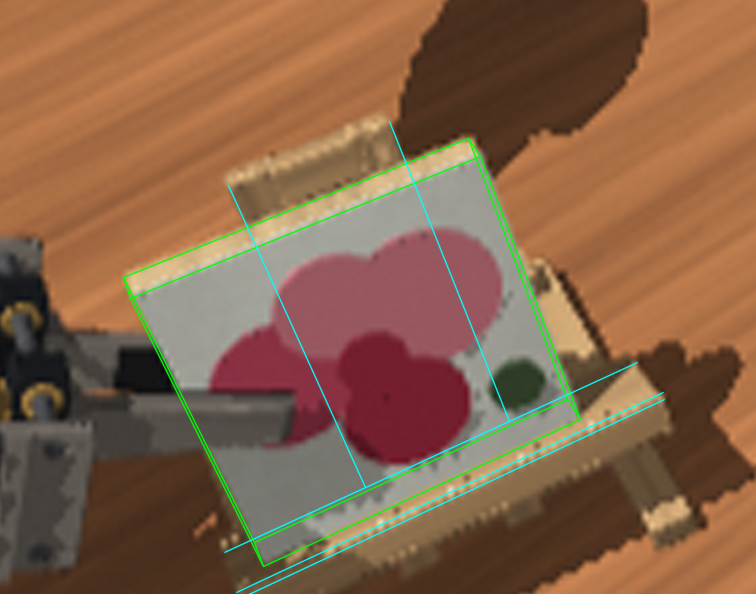

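View pics/o8.png

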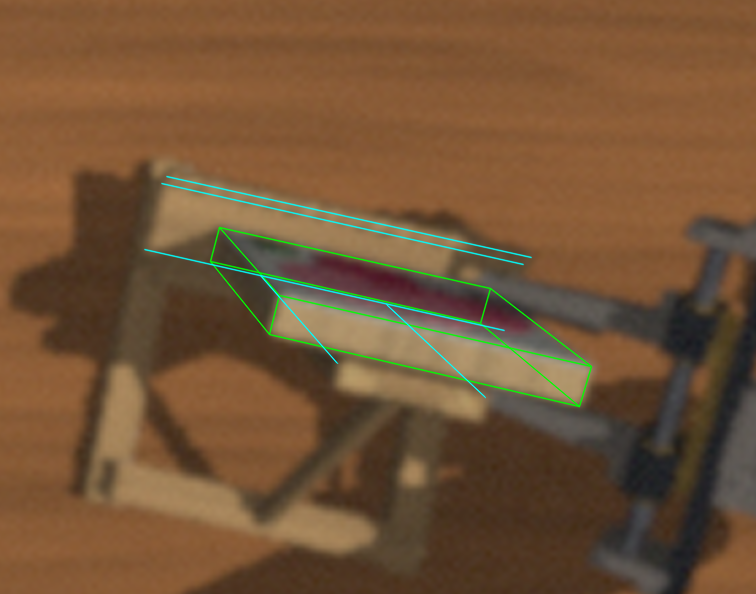

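{"method": "drive_tool", "body": {"commands": [{"delta_pos": [0, -0.03, 0], "twist": [0, 0, 0], "claw": 0.4}, {"delta_pos": [0, -0.08, 0], "twist": [0, 0, 0], "claw": 0.4}, {"delta_pos": [0, -0.14, 0], "twist": [0, 0, 0], "claw": 0.4}, {"delta_pos": [0, -0.2, 0], "twist": [0, 0, 0], "claw": 0.4}, {"delta_pos": [0, -0.26, 0], "twist": [0, 0, 0], "claw": 0.4}, {"delta_pos": [0, -0.26, 0], "twist": [0, 0, 0], "claw": 0.4}, {"delta_pos": [0, -0.26, 0], "twist": [0, 0, 0], "claw": 0.4}]}}

```text
time_s: 18.12
tool_pos: [0.4638, -0.405, 0.1961]
ee_rot: [[0.948, 0.293, -0.123], [-0.193, 0.837, 0.511], [0.253, -0.461, 0.851]]
ft_force: [0.5, -1.3, 0.3]
width: 0.397
```

```bash
python3 - <<'E'
from ov import *
st()
a=ctrl.snapshot("scene");cv2.imwrite("pics/s10.png",a)
b=ctrl.snapshot("top");cv2.imwrite("pics/t10.png",b)
cv2.imwrite("pics/z3.png",cv2.resize(a[190:300,60:200],None,fx=5.4,fy=5.4,interpolation=cv2.INTER_CUBIC))
cv2.imwrite("pics/z4.png",cv2.resize(b[205:315,350:490],None,fx=5.4,fy=5.4,interpolation=cv2.INTER_CUBIC))
E
```

```text
18.125 q [ 1.0207  0.8736  0.005   1.3768 -0.7693  1.7208  1.2078] p [ 0.4638 -0.405   0.1961] F [ 0.5369 -1.2747  0.3203] T [-0.8002  0.3577 -0.049 ] w 0.397
[[ 0.9481  0.2934 -0.1226]
 [-0.193   0.8373  0.5115]
 [ 0.2528 -0.4613  0.8505]]
```

View pics/z3.png

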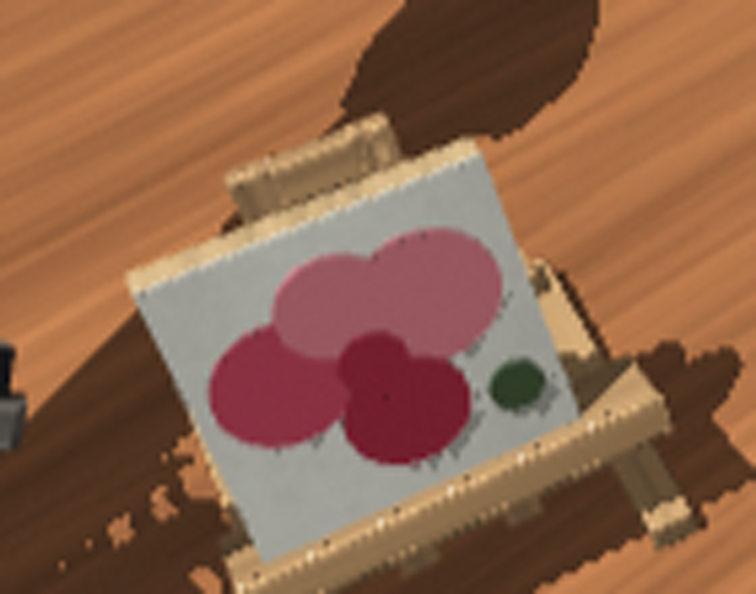

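View pics/z4.png

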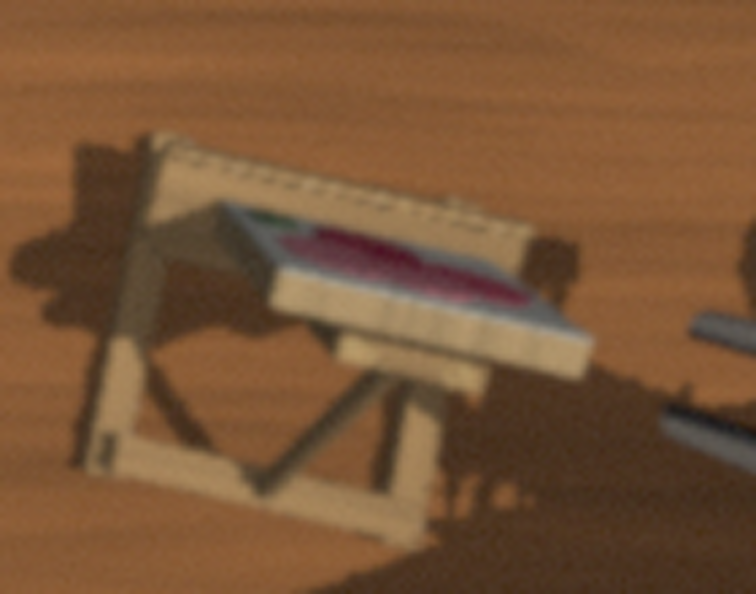

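View pics/s10.png

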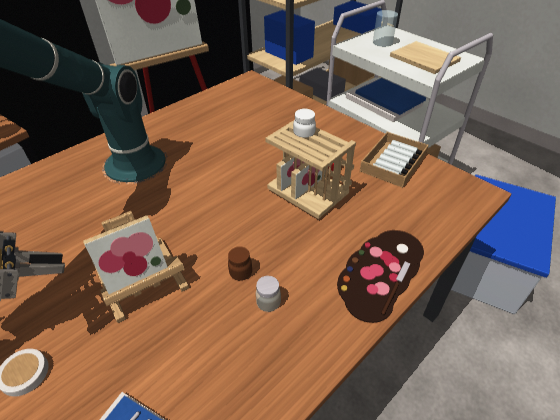

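```bash
python3 - <<'E'
from pl import *
from h import proj
from scipy.optimize import least_squares
s=lambda u:("scene",(u[0]/5.4+60-.5,u[1]/5.4+190-.5)); t=lambda u:("top",(u[0]/5.4+350-.5,u[1]/5.4+205-.5))
a,b=.075,.01
O=[((-a,-b,a),s((139,293))),((a,-b,a),s((481,156))),((-a,-b,-a),s((263,563))),((a,-b,-a),s((578,416))),((-a,b,a),s((127,276))),((a,b,a),s((472,140))),
((a,-b,a),t((277,270))),((a,b,a),t((268,307))),((-a,-b,a),t((594,340))),((-a,b,a),t((583,381))),((a,-b,-a),t((220,205)))]
def f(v):
    R=Rpt@Ro.from_rotvec(v[3:]).as_matrix();c=seat+Re@v[:3]
    return np.concatenate([proj(k[0],[c+R@np.array(l)])[0]-k[1] for l,k in O])
for sel in(O,):
    r=least_squares(f,[-.01,.01,.075,0,0,0],loss="soft_l1");print("centre in seat",r.x[:3],"rot deg",np.degrees(r.x[3:]));print(r.fun.reshape(-1,2).T.round(1))
a=__import__("cv2");i0=a.imread("pics/scene0.png").astype(int);i1=a.imread("pics/s10.png").astype(int)
d=np.abs(i0-i1).max(2)
for n,(x0,x1,y0,y1) in dict(tub=(292,320,108,136),jar=(252,284,275,312),lowpanels=(270,300,155,200)).items(): print(n,(d[y0:y1,x0:x1]>25).mean())
E
```

```text
centre in seat [-0.0101  0.0116  0.0741] rot deg [0.8833 0.4939 0.1459]
[[-1.2  0.3 -0.3  0.  -0.5 -0.4  0.  -0.2 -0.7 -0.7 -0.2]
 [ 0.6 -0.1 -0.1  0.3 -0.2 -0.5 -0.3  0.2 -0.2 -0.4 -0.1]]
tub 0.1441326530612245
jar 0.0
lowpanels 0.0
```

```bash
python3 - <<'E'
from nx import *
import cv2
for c in("scene","top"): print(c,[(np.round(l["rect"],1).tolist(),round(l["p"],2)) for l in ctrl.find_in("tub",c)[:2]])
i0=cv2.imread("pics/scene0.png");i1=cv2.imread("pics/s10.png")
cv2.imwrite("pics/tb.png",cv2.resize(np.hstack([i0[100:170,265:340],i1[100:170,265:340]]),None,fx=5,fy=5))
E
```

```text
scene [([303.8, 123.9, 26.3, 29.3], 0.68)]
top [([194.0, 250.4, 31.4, 27.5], 0.92), ([166.3, 247.1, 24.4, 22.2], 0.82)]
```

View pics/tb.png

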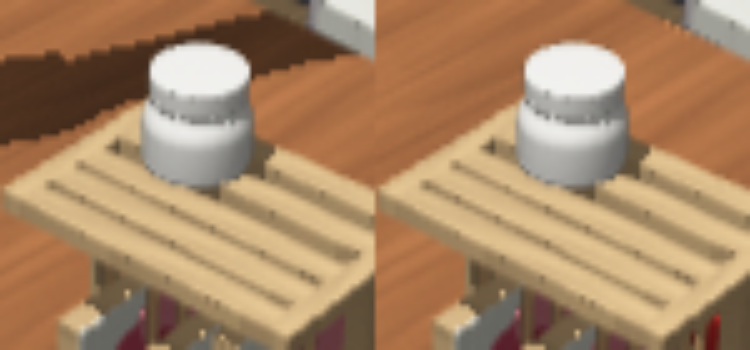

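The tub hasn't moved: before and after, it sits at the same pixels, about (305, 124) in the scene view. The pixel difference came only from the arm's shadow. I'm handing in now.

```bash
python3 -c "
from plant import ctrl
print(ctrl.sense()['time_s']);print(ctrl.sign_off())"
```

```text
18.325
the job is handed in; nothing more can be done
None
```

The square panel is on the easel, let go, and the job was handed in at 18.3 s; sign-off reports no verdict. I gripped the panel by its front edge (the opening read 20 mm, its thickness) and drew it straight out of the rack. I lowered it until the ledge pushed back with about 12 N, pressed it lightly against the uprights, then opened the fingers and backed away.

**Panel:** a fit to both camera images after release puts its centre at (-10, 12, 74) mm in the seat frame. It lies parallel within about 1° with the painted face outward. The centre is 12 mm to one side on purpose, so that the rear finger cleared the upright.

**Surroundings:** the image patches around the low panels and the jar did not change. The tub patch differed by 14%, but a side-by-side view showed only the arm's shadow had moved.

**Disagreements:** the two cameras placed the easel about 5 mm apart. With the panel touching the uprights, the arm's own reading put its centre at x = -12 mm, against -10 mm from the images. Both are within the limit.

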